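# Check a collar's bore on a stepped mandrel gauge

### The job

Check the bore of the collar that lies alone on the round cork pad: put it over the nose of the stepped mandrel and slide it down, pushing the stiff brass rider ahead of it, until you feel it stop on its step, and do not force it beyond that light stop. Leave it sitting level on its step, then slide the tally tab to the mark with that step's number of lines (one for the top step, two for the middle, three for the lowest). Leave the two collars in the tray and the things around the work alone.

Things in the scene. Friction and masses are not known exactly. Their poses are not given: they have to be found in the camera images.
- collar_a: plain steel ring: outside diameter 52 mm, height 24 mm, 140 g, bore 22, 28 or 34 mm (not told which; each of the three collars has another bore), small set screw in its side. Origin: centre of its underside; z along its axis, up. At the start one collar lies alone on the cork pad (the one to check) and the other two in the tray.
- collar_b: plain steel ring: outside diameter 52 mm, height 24 mm, 140 g, bore 22, 28 or 34 mm (not told which; each of the three collars has another bore), small set screw in its side. Origin: centre of its underside; z along its axis, up. At the start one collar lies alone on the cork pad (the one to check) and the other two in the tray.
- collar_c: plain steel ring: outside diameter 52 mm, height 24 mm, 140 g, bore 22, 28 or 34 mm (not told which; each of the three collars has another bore), small set screw in its side. Origin: centre of its underside; z along its axis, up. At the start one collar lies alone on the cork pad (the one to check) and the other two in the tray.
- pad: round cork pad, diameter 84 mm, 4 mm thick, fixed on the bench; origin: centre of its underside. The collar to check lies on it.
- tray: white tray 170 x 86 mm (its x, y), floor 4 mm thick, rim 12 mm high, fixed; origin: centre of its underside. Stores the other two collars.
- gauge: fixed gauge stand: aluminium base plate 130 x 200 x 8 mm (its x, y, z), origin at the centre of its underside. At (0, +55 mm) stands a grey round housing (diameter 62 mm, foot 72 mm, top 48 mm above the bench) that carries the upright mandrel. The slot of the tally tab runs along x at y = -62 mm.
- mark2 (a point): middle one of the three tally marks on the base plate, beside the tab's slot on the mandrel's side: two dark lines; the mark of one line lies 20 mm before it (gauge's -x), that of three lines 20 mm beyond it (+x).
- mandrel: upright stepped steel mandrel; origin on its axis at the housing's top, z up. Diameters from the top: 19 mm down to z = 53 mm, 25 mm from z = 50 to 39, 31 mm from 36 to 25, 37 mm below 22, with 45 degree ramps between (the steps). It gives downward on a stiff spring (5 N per mm) and comes back when released. More than 22 N of a collar on the mandrel spoils the gauge.
- nose_tip (a point): top of the mandrel's nose, 76 mm above its origin, on its axis; the nose tapers from 9 mm diameter here to 19 mm, 10 mm lower.
- step1 (a point): point on the mandrel's axis, 51.5 mm above its origin: where the underside of a collar with a 22 mm bore stops (top step, one engraved line below it).
- step2 (a point): the same for a 28 mm bore, 37.5 mm above the mandrel's origin (middle step, two engraved lines).
- step3 (a point): the same for a 34 mm bore, 23.5 mm above the mandrel's origin (lowest step, three engraved lines).
- rider_top (a point): centre of the top face of the brass rider, a ring (48 mm outside, 40 mm inside, 6 mm thick) round the mandrel on two thin rods that slide into the housing. At the start its top is 57 to 62 mm above the housing's top. It drags with a steady 4 N, stays where it is pushed and does not stop a collar; a collar laid on it does not sink by its own weight.
- tab (a joint): travel of the black tally tab along the gauge's x axis, m; parked at 0 to 0.008 at the start; the marks of one, two and three lines are at 0.030, 0.050 and 0.070. About 1.5 N of friction; it stays where it is left.
- tab_top (a point): centre of the top of the tab's upright fin, 40 mm above the bench; the fin is 10 mm thick (gauge's y), 20 mm long (gauge's x) and 22 mm high above its foot (24 mm wide).
- timer: bench timer, 62 x 66 x 19 mm, loose bystander; origin: centre of its underside.
- bottle_100: small glass bottle with a screw cap, diameter 56 mm, 105 mm high, loose bystander; origin: centre of its underside.
- tape_roll: roll of label tape, diameter 65 mm, 19 mm high, loose bystander; origin: centre of its underside.
- marker_blue: marker pen, 136 mm long, lying on the bench, loose bystander; origin: centre of its underside.
Things that resemble listed ones, but are neither listed nor needed, are in the scene too. Leave any red or turquoise look-alike of the collar_c alone. Of the things that look like the tray, the larger one is meant.

How it is judged (in metres and radians):
On the way, in this order (a step that is already met when the one before it is completed fails the run):
1. the collar from the pad sits fully down and level on its own step of the mandrel, the other two still in the tray (((z of collar_a in the frame of mandrel between 0.0355 and 0.0395 m and horizontal distance between collar_a and mandrel below 0.003 m and angle between collar_a's own z axis and vertical below 0.06 rad and x of collar_b in the frame of tray between -0.075 and 0.075 m and y of collar_b in the frame of tray between -0.035 and 0.035 m and height (world z) of each of collar_b, collar_c below 0.012 m and x of collar_c in the frame of tray between -0.075 and 0.075 m and y of collar_c in the frame of tray between -0.035 and 0.035 m) or (z of collar_b in the frame of mandrel between 0.0495 and 0.0535 m and horizontal distance between collar_b and mandrel below 0.003 m and angle between collar_b's own z axis and vertical below 0.06 rad and x of collar_a in the frame of tray between -0.075 and 0.075 m and y of collar_a in the frame of tray between -0.035 and 0.035 m and height (world z) of each of collar_a, collar_c below 0.012 m and x of collar_c in the frame of tray between -0.075 and 0.075 m and y of collar_c in the frame of tray between -0.035 and 0.035 m) or (z of collar_c in the frame of mandrel between 0.0215 and 0.0255 m and horizontal distance between collar_c and mandrel below 0.003 m and angle between collar_c's own z axis and vertical below 0.06 rad and x of collar_a in the frame of tray between -0.075 and 0.075 m and y of collar_a in the frame of tray between -0.035 and 0.035 m and height (world z) of each of collar_a, collar_b below 0.012 m and x of collar_b in the frame of tray between -0.075 and 0.075 m and y of collar_b in the frame of tray between -0.035 and 0.035 m))), for 0.2 s.
2. the tally tab stands at the mark of that step (((z of collar_a in the frame of mandrel between 0.0355 and 0.0395 m and horizontal distance between collar_a and mandrel below 0.003 m and angle between collar_a's own z axis and vertical below 0.06 rad and x of collar_b in the frame of tray between -0.075 and 0.075 m and y of collar_b in the frame of tray between -0.035 and 0.035 m and height (world z) of each of collar_b, collar_c below 0.012 m and x of collar_c in the frame of tray between -0.075 and 0.075 m and y of collar_c in the frame of tray between -0.035 and 0.035 m and value of joint tab between 0.043 and 0.057 m) or (z of collar_b in the frame of mandrel between 0.0495 and 0.0535 m and horizontal distance between collar_b and mandrel below 0.003 m and angle between collar_b's own z axis and vertical below 0.06 rad and x of collar_a in the frame of tray between -0.075 and 0.075 m and y of collar_a in the frame of tray between -0.035 and 0.035 m and height (world z) of each of collar_a, collar_c below 0.012 m and x of collar_c in the frame of tray between -0.075 and 0.075 m and y of collar_c in the frame of tray between -0.035 and 0.035 m and value of joint tab between 0.023 and 0.037 m) or (z of collar_c in the frame of mandrel between 0.0215 and 0.0255 m and horizontal distance between collar_c and mandrel below 0.003 m and angle between collar_c's own z axis and vertical below 0.06 rad and x of collar_a in the frame of tray between -0.075 and 0.075 m and y of collar_a in the frame of tray between -0.035 and 0.035 m and height (world z) of each of collar_a, collar_b below 0.012 m and x of collar_b in the frame of tray between -0.075 and 0.075 m and y of collar_b in the frame of tray between -0.035 and 0.035 m and value of joint tab between 0.063 and 0.077 m))), for 0.2 s.
At the end, for the whole second after the job is handed in: The collar from the pad rests on the step of its bore (underside within 2 mm of the step's height, within 3 mm of the axis, tilted less than 0.06 rad), the tally tab stands within 7 mm of that step's mark, both at rest, and the other two collars lie in the tray (((z of collar_a in the frame of mandrel between 0.0355 and 0.0395 m and horizontal distance between collar_a and mandrel below 0.003 m and angle between collar_a's own z axis and vertical below 0.06 rad and x of collar_b in the frame of tray between -0.075 and 0.075 m and y of collar_b in the frame of tray between -0.035 and 0.035 m and height (world z) of each of collar_b, collar_c below 0.012 m and x of collar_c in the frame of tray between -0.075 and 0.075 m and y of collar_c in the frame of tray between -0.035 and 0.035 m and value of joint tab between 0.043 and 0.057 m and linear speed of collar_a below 0.02 m/s and velocity of joint tab between -0.01 and 0.01 m/s) or (z of collar_b in the frame of mandrel between 0.0495 and 0.0535 m and horizontal distance between collar_b and mandrel below 0.003 m and angle between collar_b's own z axis and vertical below 0.06 rad and x of collar_a in the frame of tray between -0.075 and 0.075 m and y of collar_a in the frame of tray between -0.035 and 0.035 m and height (world z) of each of collar_a, collar_c below 0.012 m and x of collar_c in the frame of tray between -0.075 and 0.075 m and y of collar_c in the frame of tray between -0.035 and 0.035 m and value of joint tab between 0.023 and 0.037 m and linear speed of collar_b below 0.02 m/s and velocity of joint tab between -0.01 and 0.01 m/s) or (z of collar_c in the frame of mandrel between 0.0215 and 0.0255 m and horizontal distance between collar_c and mandrel below 0.003 m and angle between collar_c's own z axis and vertical below 0.06 rad and x of collar_a in the frame of tray between -0.075 and 0.075 m and y of collar_a in the frame of tray between -0.035 and 0.035 m and height (world z) of each of collar_a, collar_b below 0.012 m and x of collar_b in the frame of tray between -0.075 and 0.075 m and y of collar_b in the frame of tray between -0.035 and 0.035 m and value of joint tab between 0.063 and 0.077 m and linear speed of collar_c below 0.02 m/s and velocity of joint tab between -0.01 and 0.01 m/s))); the robot touches nothing.
It fails at once if a collar is pressed on the mandrel with more than 22 N (contact force between any of collar_a, collar_b, collar_c and mandrel above 22 N).
It fails at once if a collar from the tray is carried off too (two collars moved more than 30 mm) (distance of each of collar_a, collar_b from where it was at the start of the episode above 0.03 m or distance of each of collar_b, collar_c from where it was at the start of the episode above 0.03 m or distance of each of collar_a, collar_c from where it was at the start of the episode above 0.03 m).
It fails at once if a bystander is moved more than 20 mm (distance of any of timer, bottle_100, tape_roll, marker_blue from where it was at the start of the episode above 0.02 m).
It also fails if it takes over 56 s, if anything falls off the work surface, if the arm or the gripper's body presses on something with over 40 N, if the wrist force passes 120 N, or if a joint passes its speed limit or range.

### The arm

A 6-joint arm with a two-finger parallel gripper is mounted at the origin on a cart in front of the work surface, level with it; the furniture and walls round the work are solid. World frame = base frame: x ahead of the robot, y to its left, z up, the work surface at z = 0. Lengths are in mm, angles in rad, forces in N, time in s.
With the tool pointing down it reaches from about 325 to 850 mm from the base axis. Payload 4.4 kg.
Tool frame: the origin (TCP) lies midway between the tips of the shut fingers; the grasp point (between the pads) lies 19 mm behind it; z points along the fingers, y is the direction in which the jaws open and shut (so a half turn about z gives the same grasp; the last joint's range is limited). The gripper opens to 94 mm and grips with 3 to 60 N. Pads are 16 mm wide; open, the fingers measure 119 mm over their backs; the gripper's body (75 mm by 177 mm) begins 78 mm behind the grasp point.
Start: joints at [1.002, 0.207, 1.542, -0, 1.393, -0.15], TCP at [233.841, 525.305, 205.447] pointing down, gripper open.
Joint ranges: [-2.73, 2.73], [-0.86, 2.22], [0.23, 2.46], [-1.11, 4.25], [0.08, 2.63], [-2.82, 2.82]. Speed limits (rad/s): [2.79, 2.79, 3.14, 3.14, 3.14, 3.14].

### API

Orientations are given as a rotation vector (axis times angle).
In Python, from plant import readout, cams, close_job gives the robot as it stands.
- The arm moves only by the tool arm_command, never from a script. Its argument "increments" is a list of rows, each an object of numbers: "x", "y", "z": the shift along the tool's x, y, z in cm; "rx", "ry", "rz": the turn, a rotation vector about the tool's x, y, z in degrees; "jaw": the closure, from -1 (fully open) to 1 (shut). A call has 1 to 5 rows; each row is the pose to reach, as a shift and turn from the pose commanded when the call began, along the tool's axes at that moment; what a row does not reach only later rows make up. A row lasts 1/10 s, in which the tool goes at most 50 mm and 8.59 degrees, less where a joint would pass 70% of its speed; a pose out of reach is approached as far as the arm can. A call with a gripper value outside its range is refused whole. The fingers move at their own pace and stop on an object; "grip_force" is the grip in N (left out, the last holds). Time passes only in rows, so rows that repeat a pose let the fingers close. It gives the time, the measured TCP pose, the force and the opening at its end, in the units of the state.
- readout.read_state(): the state, without advancing time (a new reading comes with each control period).
- cams.capture(name): name is "scene" or "top" or "wrist"; returns a dict with "pixels" (384x512x3 uint8, red, green, blue), "K" (3x3 intrinsics, pixels), "k1" (the pictures are not rectified: a ray, as slopes to the right and down, at radius r is drawn at 1 + k1 r^2 times it, then the intrinsics apply), "rvec" (rotation vector, rad) and "tvec" (3), from world to camera coordinates, as OpenCV has them; the wrist camera has in their place "hand_eye" (4x4, takes a point from camera to tool coordinates, whose origin is the TCP and whose axes are the flange's). Camera axes: x right, y down, z forward; pixel columns grow to the right and rows downward; lengths in mm; the calibration is good to about 2 mm. A picture is of the moment at which its call begins: read the wrist's pose just before it. There is no depth.
- close_job(): hands the job in, once; it reports no verdict.
The state is a dict: "time": time; "qpos": joint angles; "qvel": joint speeds; "effort": joint torques, N m; "position": TCP position; "tool_rot": TCP orientation; "force": force on the tool from outside, world axes, zero at the start; "torque": the same for the moment, N m; "finger_gap": finger opening in mm.
Only numpy, scipy, OpenCV 4.12 (cv2) and the standard library are available. Lean on these libraries where they do the work, as an engineer would, in place of code of your own. Each camera call takes 0.05 s, during which the arm holds its last target.

## Working session

There is one attempt and no reset: what is moved stays moved. The work goes in short steps, Python scripts to look and compute and a tool call to move; the robot and the scene stay as the last step left them, time stands still between calls to the robot, and variables do not carry over. Pictures are saved under pics/ and viewed, and the job is handed in when it is done.

Besides the shell and the picture viewer there is one more tool, called by a JSON object that holds its "name" and its "arguments". arm_command: Moves the arm, as the interface text tells. Its arguments: {"type":"object","properties":{"increments":{"type":"array","items":{"type":"object","properties":{"x":{"type":"number"},"y":{"type":"number"},"z":{"type":"number"},"rx":{"type":"number"},"ry":{"type":"number"},"rz":{"type":"number"},"jaw":{"type":"number"}}}},"grip_force":{"type":"number"}},"required":["increments"]}

```bash
mkdir -p pics; ls
cat > h.py <<'E'
import numpy as np, cv2, pickle
from plant import readout, cams, close_job
def cap(n,fn=None):
    s=readout.read_state(); c=cams.capture(n); c['state']=s
    if fn:
        cv2.imwrite('pics/'+fn+'.png',cv2.cvtColor(c['pixels'],cv2.COLOR_RGB2BGR)); pickle.dump(c,open('pics/'+fn+'.pkl','wb'))
    return c
def ext(c):
    # returns R,t world->cam
    if 'rvec' in c and c.get('rvec') is not None:
        return cv2.Rodrigues(np.array(c['rvec'],float))[0],np.array(c['tvec'],float).reshape(3)
    s=c['state'];T=np.eye(4);T[:3,:3]=cv2.Rodrigues(np.array(s['tool_rot'],float))[0];T[:3,3]=s['position']
    W=np.linalg.inv(T@np.array(c['hand_eye']));return W[:3,:3],W[:3,3]
def proj(c,P):
    R,t=ext(c);p=np.atleast_2d(P)@R.T+t;xy=p[:,:2]/p[:,2:];r2=(xy**2).sum(1,keepdims=True)
    xy=xy*(1+c['k1']*r2);K=np.array(c['K']);return xy*[K[0,0],K[1,1]]+K[:2,2]
def ray(c,uv):
    R,t=ext(c);K=np.array(c['K']);d=cv2.undistortPoints(np.array([[uv]],float),K,np.array([c['k1'],0,0,0,0],float))[0,0]
    return -R.T@t, R.T@np.array([d[0],d[1],1])
def onz(c,uv,z):
    o,d=ray(c,uv);return o+d*(z-o[2])/d[2]
def crop(fn,x0,y0,x1,y1,out,f=None):
    im=cv2.imread('pics/'+fn+'.png')[y0:y1,x0:x1]; f=f or min(800/(x1-x0),600/(y1-y0))
    cv2.imwrite('pics/'+out+'.png',cv2.resize(im,None,fx=f,fy=f,interpolation=cv2.INTER_CUBIC))
def load(fn): return pickle.load(open('pics/'+fn+'.pkl','rb'))
E
python3 - <<'E'
from h import *
for n in ['scene','top','wrist']:
    c=cap(n,n+'0'); print(n,{k:v for k,v in c.items() if k not in('pixels','state')})
print(c['state'])
E
```

```text
pics
scene {'K': array([[355.10943772,   0.        , 257.58279255],
       [  0.        , 355.10943772, 192.0094509 ],
       [  0.        ,   0.        ,   1.        ]]), 'k1': 0.008186473679644644, 'rvec': array([ 1.79353385, -1.02935213,  0.6452416 ]), 'tvec': array([-284.18593249,  302.33132667,  648.68243645])}
top {'K': array([[417.97250578,   0.        , 257.6253132 ],
       [  0.        , 417.97250578, 192.94143086],
       [  0.        ,   0.        ,   1.        ]]), 'k1': -0.06366502484973742, 'rvec': array([ 2.13790095, -2.10653286,  0.2143571 ]), 'tvec': array([ -48.88679673,  532.78607561, 1454.4466075 ])}
wrist {'K': array([[308.43277856,   0.        , 249.91884213],
       [  0.        , 308.43277856, 201.47692901],
       [  0.        ,   0.        ,   1.        ]]), 'k1': -0.02165385727462727, 'hand_eye': array([[ 4.10943280e-04, -9.61446236e-01, -2.74992667e-01,
         8.03762415e+01],
       [ 9.99999895e-01,  3.38773011e-04,  3.09939904e-04,
         6.32122579e-01],
       [-2.04830461e-04, -2.74992766e-01,  9.61446274e-01,
        -1.79936384e+02],
       [ 0.00000000e+00,  0.00000000e+00,  0.00000000e+00,
         1.00000000e+00]])}
{'time': 0.1, 'qpos': array([ 1.00148394e+00,  2.07324150e-01,  1.54276963e+00, -2.19966422e-05,
        1.39352063e+00, -1.50483236e-01]), 'qvel': array([-5.79223117e-04, -2.68610126e-03, -1.73848549e-03,  2.30762085e-05,
        1.79147696e-03,  1.05768312e-03]), 'effort': array([-2.19126100e-04, -3.71868467e+01, -2.82293451e+01,  6.98588602e-02,
        3.11737822e-02, -6.29554052e-05]), 'position': array([233.46400174, 524.6844811 , 204.43263901]), 'tool_rot': array([-6.52947118e-01, -3.07228085e+00,  2.98361675e-03]), 'force': array([ 0.58498938,  0.04331802, -0.85807748]), 'torque': array([ 0.01055752,  0.05642049, -0.01749737]), 'finger_gap': 93.91689245909532}
```

View pics/scene0.png

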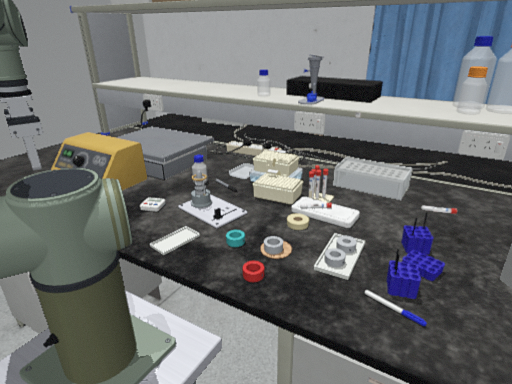

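View pics/top0.png

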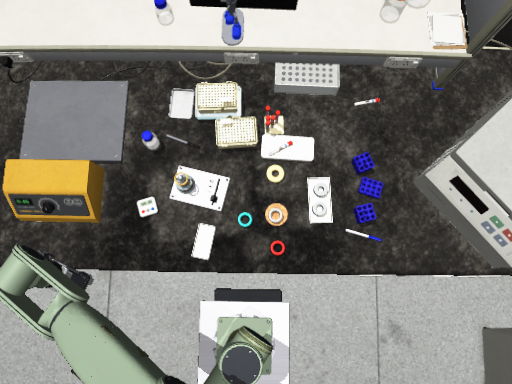

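View pics/wrist0.png

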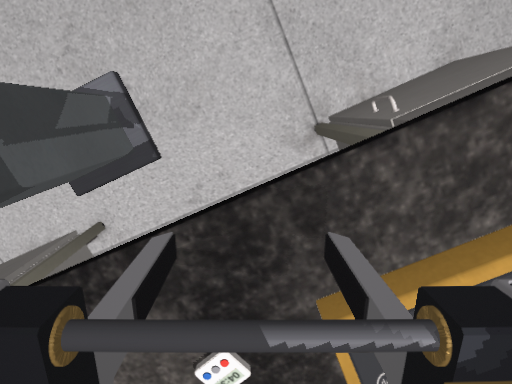

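The candidates for the collar in the top image:
- Steel ring on the cork pad at (276,214). It is the only steel ring that lies alone on cork, so I choose it.
- Turquoise look-alike at (245,219).
- Red look-alike at (278,247).
- Tape roll at (275,173).
- Two tray collars at (321,188) and (320,210).

The gauge is at (199,187). A close crop comes next.

Run:
```python
from h import *
crop('top0',150,155,350,265,'t_crop')
crop('scene0',140,150,370,300,'s_crop')
```

```text
(no output)
```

View pics/t_crop.png

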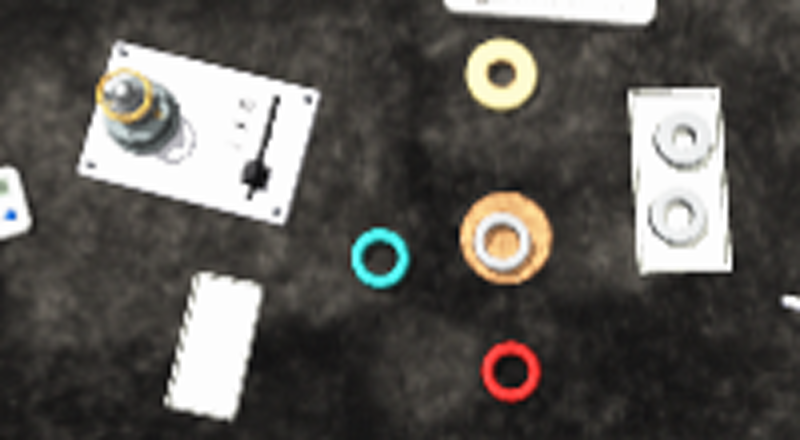

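View pics/s_crop.png

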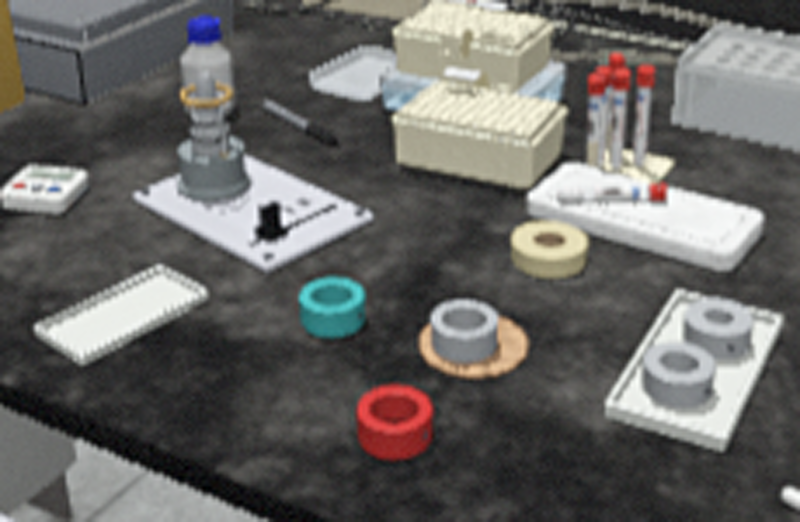

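Run:
```python
from h import *
c=load('top0')
f=lambda u,v:(150+u/4,155+v/4)
print('collar',onz(c,f(502,240),28))
cs=[onz(c,f(*p),8) for p in [(118,42),(320,92),(283,225),(78,173)]]
for q in cs: print(q)
print('ctr',np.mean(cs,0)); print(cs[1]-cs[0],cs[0]-cs[3])
print('tip',onz(c,f(122,87),124))
print('tab',onz(c,f(257,172),40))
print('tape',onz(c,f(502,74),19),'turq',onz(c,f(380,258),24),'red',onz(c,f(511,372),24))
print('tray',onz(c,f(683,180),12),'bottle',onz(c,(147,135),105),'timer',onz(c,(147,207),19))
s=readout.read_state();print(cv2.Rodrigues(s['tool_rot'])[0].round(3),s['position'])
```

```text
collar [ 457.66326065 -107.12648884   28.        ]
[642.84635175 254.30313634   8.        ]
[597.46148406  62.79848349   8.        ]
[471.37315013  93.4847717    8.        ]
[517.00405219 285.12898169   8.        ]
ctr [557.17125953 173.92884331   8.        ]
[ -45.38486769 -191.50465285    0.        ] [125.84229956 -30.82584535   0.        ]
tip [572.20074286 226.88587976 124.        ]
tab [514.7087349  115.88705677  40.        ]
tape [ 614.76652952 -106.67904326   19.        ] turq [440.08870633   3.26818368  24.        ] red [ 338.90340643 -116.13878542   24.        ]
tray [ 518.39193747 -275.16450374   12.        ] bottle [728.62088121 358.94874568 105.        ] timer [481.07660898 364.01486062  19.        ]
[[-0.914  0.407 -0.001]
 [ 0.407  0.914 -0.001]
 [ 0.    -0.002 -1.   ]] [233.48158872 524.78310502 204.56415462]
```

The crop confirms it: a plain steel ring with a wide bore, alone on the cork, centred at top-view (275.5,215). The gauge plate is clear too, with the tab at the lower end of its slot. I'm moving over the collar now and turning the tool to the gauge's axes.

{"name": "arm_command", "arguments": {"increments": [{"x": -3.5,"y": -3.5,"rz": -2},{"x": -7,"y": -7,"rz": -4},{"x": -10.5,"y": -10.5,"rz": -6},{"x": -14,"y": -14.5,"rz": -8},{"x": -17,"y": -18,"rz": -10.7}]}}

```text
validation failed for argument at $.in...
```

```bash
cat >> h.py <<'E'
def goto(P,gx=None):
    s=readout.read_state();R=cv2.Rodrigues(s['tool_rot'])[0]
    d=R.T@(np.array(P)-s['position'])/10
    print('t',s['time'],'pos',s['position'].round(1),'F',s['force'].round(2),'gap',round(s['finger_gap'],1),'inc cm',d.round(2),'xang',np.degrees(np.arctan2(R[1,0],R[0,0])).round(2),'R22',R[2].round(4))
E
python3 -c "
from h import *
goto([457.7,-107.1,200])"
```

```text
t 0.15 pos [233.5 524.8 204.6] F [ 0.06 -0.35  0.49] gap 94.3 inc cm [-46.18 -48.61   0.53] xang 156.01 R22 [ 3.0e-04 -1.7e-03 -1.0e+00]
```

{"name": "arm_command", "arguments": {"increments": [{"x": -3.5,"y": -3.5,"z": 0.0,"rx": 0.0,"ry": 0.0,"rz": -2.0,"jaw": -1.0}]}}

```text
time: 0.25
position: [250.5, 481.6, 204.6]
tool_rot: [-0.59, -3.085, -0.002]
force: [0.8, -0.4, -0.3]
finger_gap: 93.8
```

{"name": "arm_command", "arguments": {"increments": [{"x": -3.5,"y": -3.5,"z": 0.0,"rx": 0.0,"ry": 0.0,"rz": -2.0,"jaw": -1.0},{"x": -7.0,"y": -7.0,"z": 0.0,"rx": 0.0,"ry": 0.0,"rz": -4.0,"jaw": -1.0},{"x": -10.5,"y": -10.5,"z": 0.0,"rx": 0.0,"ry": 0.0,"rz": -6.0,"jaw": -1.0},{"x": -14.0,"y": -14.0,"z": 0.0,"rx": 0.0,"ry": 0.0,"rz": -8.7,"jaw": -1.0},{"x": -17.5,"y": -17.5,"z": 0.0,"rx": 0.0,"ry": 0.0,"rz": -8.7,"jaw": -1.0}]}}

```text
time: 0.75
position: [348.4, 249.5, 205.3]
tool_rot: [0.361, 3.121, -0.0]
force: [1.1, 0.6, 0.8]
finger_gap: 94.2
```

```bash
python3 -c "
from h import *
goto([457.7,-107.1,160])"
```

```text
t 0.75 pos [348.4 249.5 205.3] F [1.09 0.63 0.83] gap 94.2 inc cm [-18.79 -32.21   4.54] xang 166.79 R22 [-2.e-04  0.e+00 -1.e+00]
```

{"name": "arm_command", "arguments": {"increments": [{"x": -2.5,"y": -4.2,"z": 0.0,"rx": 0.0,"ry": 0.0,"rz": 0.0,"jaw": -1.0},{"x": -5.0,"y": -8.4,"z": 0.0,"rx": 0.0,"ry": 0.0,"rz": 0.0,"jaw": -1.0},{"x": -7.5,"y": -12.6,"z": 0.0,"rx": 0.0,"ry": 0.0,"rz": 0.0,"jaw": -1.0},{"x": -10.0,"y": -16.8,"z": 1.0,"rx": 0.0,"ry": 0.0,"rz": 0.0,"jaw": -1.0},{"x": -12.5,"y": -21.0,"z": 2.0,"rx": 0.0,"ry": 0.0,"rz": 0.0,"jaw": -1.0}]}}

```text
time: 1.25
position: [422.1, 16.2, 185.6]
tool_rot: [0.364, 3.119, 0.0]
force: [0.9, 0.8, -0.4]
finger_gap: 94.2
```

```bash
python3 -c "
from h import *
goto([457.7,-107.1,160])"
```

```text
t 1.25 pos [422.1  16.2 185.6] F [ 0.9   0.79 -0.38] gap 94.2 inc cm [ -6.3  -11.18   2.57] xang 166.69 R22 [-1.7e-03  3.0e-04 -1.0e+00]
```

{"name": "arm_command", "arguments": {"increments": [{"x": -2.2,"y": -4.0,"z": 1.0,"rx": 0.0,"ry": 0.0,"rz": 0.0,"jaw": -1.0},{"x": -4.4,"y": -8.0,"z": 2.0,"rx": 0.0,"ry": 0.0,"rz": 0.0,"jaw": -1.0},{"x": -6.2,"y": -11.0,"z": 2.5,"rx": 0.0,"ry": 0.0,"rz": 0.0,"jaw": -1.0},{"x": -6.2,"y": -11.0,"z": 2.5,"rx": 0.0,"ry": 0.0,"rz": 0.0,"jaw": -1.0}]}}

```text
time: 1.65
position: [457.0, -106.7, 159.6]
tool_rot: [-0.372, -3.119, 0.001]
force: [0.5, 1.1, 0.2]
finger_gap: 94.2
```

```bash
python3 -c "
from h import *
goto([457.7,-107.1,160])
c=cap('wrist','w1')
for z in (28,4): print(proj(c,[457.7,-107.1,z]))"
```

```text
t 1.65 pos [ 457.  -106.7  159.6] F [0.45 1.06 0.2 ] gap 94.2 inc cm [-0.08 -0.02 -0.04] xang 166.41 R22 [ 8.e-04 -9.e-04 -1.e+00]
[[249.13683538 194.13445133]]
[[249.20097004 188.73975455]]
```

View pics/w1.png

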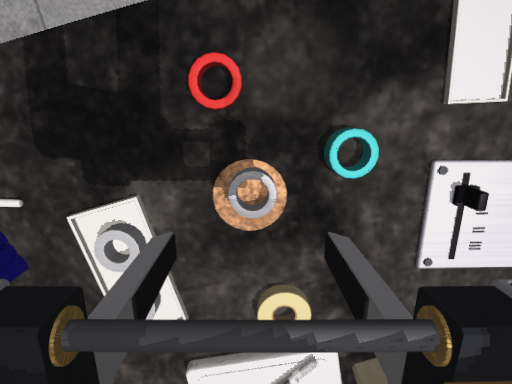

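Run:
```python
from h import *
crop('w1',205,150,295,235,'w1c',7)
```

```text
(no output)
```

View pics/w1c.png

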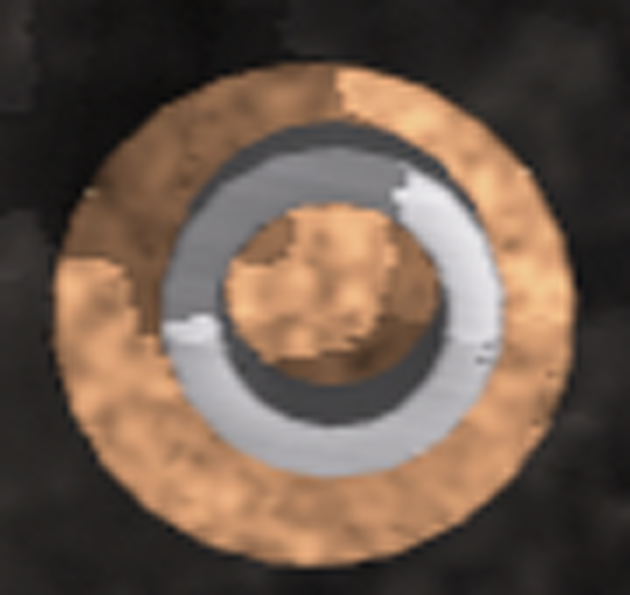

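The ring's face centre is at wrist (252.5,194.5). The bore-to-outside ratio is about 223/341, so the bore is about 34 mm. The set screw sits on the right flank, in line with the jaw, so I'll turn the grasp away from it.

Run:
```python
from h import *
c=load('w1')
P=onz(c,(252.5,194.5),28);print(P, c['state']['qpos'].round(2))
# pad centre: left55 right577 top62 bottom567
print(onz(c,(205+316/7,150+314.5/7),4))
goto([P[0],P[1],60])
```

```text
[ 458.9061463  -103.78056868   28.        ] [-0.41  0.03  1.84 -0.    1.27 -1.75]
[ 464.90066077 -107.75328966    4.        ]
t 1.7 pos [ 456.5 -104.6  159.7] F [-0.58 -1.1  -0.22] gap 94.1 inc cm [-0.23  0.14  9.97] xang 166.49 R22 [ 1.6e-03  5.0e-04 -1.0e+00]
```

{"name": "arm_command", "arguments": {"increments": [{"x": -0.2,"y": 0.1,"z": 1.0,"rx": 0.0,"ry": 0.0,"rz": 8.0,"jaw": -1.0},{"x": -0.2,"y": 0.1,"z": 2.0,"rx": 0.0,"ry": 0.0,"rz": 16.0,"jaw": -1.0},{"x": -0.2,"y": 0.1,"z": 3.0,"rx": 0.0,"ry": 0.0,"rz": 24.0,"jaw": -1.0},{"x": -0.2,"y": 0.1,"z": 4.0,"rx": 0.0,"ry": 0.0,"rz": 32.0,"jaw": -1.0},{"x": -0.2,"y": 0.1,"z": 4.0,"rx": 0.0,"ry": 0.0,"rz": 40.0,"jaw": -1.0}]}}

```text
time: 2.2
position: [457.2, -100.4, 119.0]
tool_rot: [-1.413, -2.802, -0.0]
force: [-0.8, 0.8, -0.4]
finger_gap: 93.8
```

{"name": "arm_command", "arguments": {"increments": [{"x": 0.0,"y": 0.0,"z": 0.0,"rx": 0.0,"ry": 0.0,"rz": 8.0,"jaw": -1.0},{"x": 0.0,"y": 0.0,"z": 0.0,"rx": 0.0,"ry": 0.0,"rz": 16.0,"jaw": -1.0},{"x": 0.0,"y": 0.0,"z": 0.0,"rx": 0.0,"ry": 0.0,"rz": 20.0,"jaw": -1.0},{"x": 0.0,"y": 0.0,"z": 0.0,"rx": 0.0,"ry": 0.0,"rz": 20.0,"jaw": -1.0}]}}

```text
time: 2.6
position: [458.5, -101.1, 120.6]
tool_rot: [-1.872, -2.522, -0.0]
force: [-0.1, 0.1, -0.3]
finger_gap: 93.8
```

```bash
python3 -c "
from h import *
for i in range(3): goto([458.5,-104.5,8])
c=cap('wrist','w2')
goto([458.5,-104.5,8])
print(proj(c,[458.5,-104.5,28]))
crop('w2',170,120,340,260,'w2c',4.5)"
```

```text
t 2.6 pos [ 458.5 -101.1  120.6] F [-0.1   0.08 -0.28] gap 93.8 inc cm [-0.33 -0.1  11.26] xang 106.82 R22 [ 5.e-04 -0.e+00 -1.e+00]
t 2.6 pos [ 458.5 -101.1  120.6] F [-0.1   0.08 -0.28] gap 93.8 inc cm [-0.33 -0.1  11.26] xang 106.82 R22 [ 5.e-04 -0.e+00 -1.e+00]
t 2.6 pos [ 458.5 -101.1  120.6] F [-0.1   0.08 -0.28] gap 93.8 inc cm [-0.33 -0.1  11.26] xang 106.82 R22 [ 5.e-04 -0.e+00 -1.e+00]
t 2.65 pos [ 458.6 -101.3  120.6] F [ 0.52  0.97 -0.17] gap 93.8 inc cm [-0.31 -0.1  11.26] xang 106.89 R22 [ 3.e-04  0.e+00 -1.e+00]
[[248.41630869 207.92847284]]
```

View pics/w2c.png

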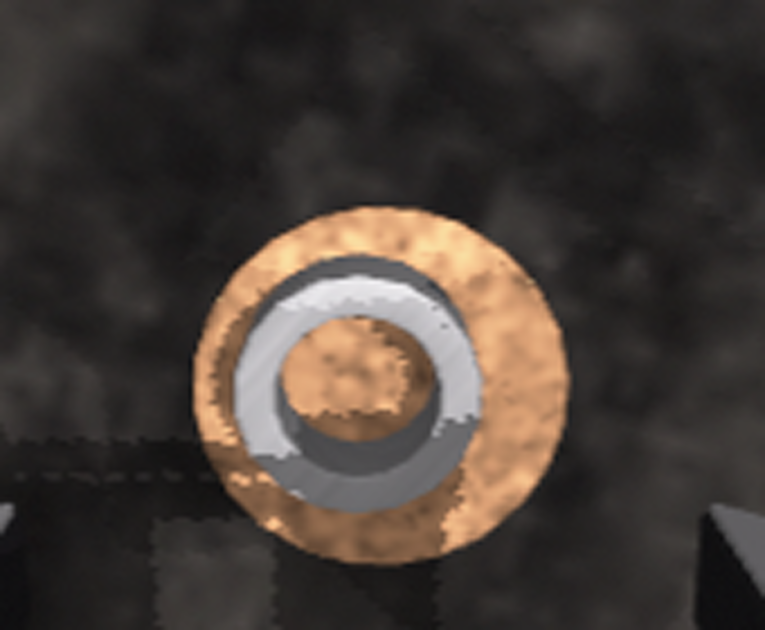

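```bash
python3 -c "
from h import *
c=load('w2')
P=onz(c,(249.7,207.7),28);print(P)
goto([P[0],P[1],8])"
```

```text
[ 459.57184341 -103.9445199    28.        ]
t 2.65 pos [ 458.6 -101.3  120.6] F [ 0.52  0.97 -0.17] gap 93.8 inc cm [-0.28  0.02 11.26] xang 106.89 R22 [ 3.e-04  0.e+00 -1.e+00]
```

{"name": "arm_command", "arguments": {"increments": [{"x": -0.27,"y": 0.0,"z": 3.5,"rx": 0.0,"ry": 0.0,"rz": 0.0,"jaw": -1.0},{"x": -0.27,"y": 0.0,"z": 7.0,"rx": 0.0,"ry": 0.0,"rz": 0.0,"jaw": -1.0},{"x": -0.27,"y": 0.0,"z": 9.5,"rx": 0.0,"ry": 0.0,"rz": 0.0,"jaw": -1.0},{"x": -0.27,"y": 0.0,"z": 11.2,"rx": 0.0,"ry": 0.0,"rz": 0.0,"jaw": -1.0},{"x": -0.27,"y": 0.0,"z": 11.2,"rx": 0.0,"ry": 0.0,"rz": 0.0,"jaw": -1.0}]}}

```text
time: 3.15
position: [457.1, -103.6, 6.2]
tool_rot: [-1.869, -2.518, 0.002]
force: [-0.4, 0.4, 0.3]
finger_gap: 93.8
```

```bash
python3 -c "
from h import *
goto([459.3,-103.9,8])
c=cap('wrist','w3')"
```

```text
t 3.15 pos [ 457.1 -103.6    6.2] F [-0.44  0.36  0.32] gap 93.8 inc cm [-0.09  0.2  -0.18] xang 106.82 R22 [ 0.0039 -0.0044 -1.    ]
```

View pics/w3.png

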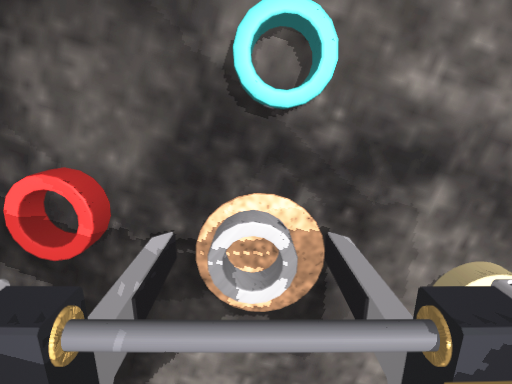

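{"name": "arm_command", "arguments": {"increments": [{"x": 0.0,"y": 0.0,"z": 0.0,"rx": 0.0,"ry": 0.0,"rz": 0.0,"jaw": 0.0},{"x": 0.0,"y": 0.0,"z": 0.0,"rx": 0.0,"ry": 0.0,"rz": 0.0,"jaw": 1.0},{"x": 0.0,"y": 0.0,"z": 0.0,"rx": 0.0,"ry": 0.0,"rz": 0.0,"jaw": 1.0},{"x": 0.0,"y": 0.0,"z": 0.0,"rx": 0.0,"ry": 0.0,"rz": 0.0,"jaw": 1.0},{"x": 0.0,"y": 0.0,"z": 0.0,"rx": 0.0,"ry": 0.0,"rz": 0.0,"jaw": 1.0}], "grip_force": 25}}

```text
time: 3.7
position: [460.0, -105.3, 8.9]
tool_rot: [1.875, 2.52, 0.0]
force: [-0.3, 0.1, -0.5]
finger_gap: 57.4
```

```bash
python3 -c "
from h import *
goto([459.3,-103.9,8])
c=cap('wrist','w4')
goto([459.3,-103.9,8])"
```

```text
t 3.7 pos [ 460.  -105.3    8.9] F [-0.31  0.15 -0.53] gap 57.4 inc cm [ 0.16 -0.02  0.09] xang 106.71 R22 [-6.e-04  7.e-04 -1.e+00]
t 3.75 pos [ 459.8 -105.3    8.8] F [-0.88 -0.56  0.47] gap 53.4 inc cm [ 0.15 -0.    0.08] xang 106.71 R22 [-4.e-04  3.e-04 -1.e+00]
```

View pics/w4.png

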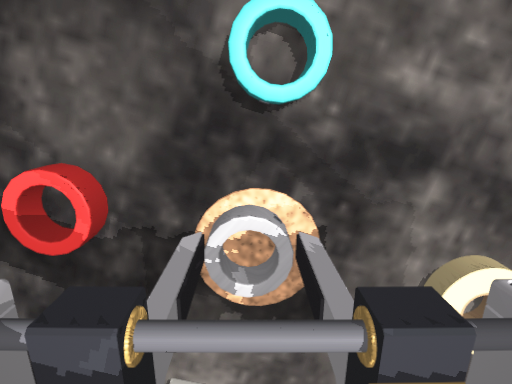

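{"name": "arm_command", "arguments": {"increments": [{"x": 0.0,"y": 0.0,"z": 0.0,"rx": 0.0,"ry": 0.0,"rz": 0.0,"jaw": 1.0},{"x": 0.0,"y": 0.0,"z": 0.0,"rx": 0.0,"ry": 0.0,"rz": 0.0,"jaw": 1.0},{"x": 0.0,"y": 0.0,"z": 0.0,"rx": 0.0,"ry": 0.0,"rz": 0.0,"jaw": 1.0}]}}

```text
time: 4.05
position: [459.7, -105.3, 8.7]
tool_rot: [1.875, 2.521, -0.0]
force: [-1.4, -0.1, 4.1]
finger_gap: 51.6
```

```bash
python3 -c "
from h import *
c=cap('wrist','w5')
goto([459.3,-103.9,8])"
```

```text
t 4.1 pos [ 459.7 -105.3    8.7] F [-2.32 -0.14  4.72] gap 51.9 inc cm [0.15 0.   0.07] xang 106.71 R22 [-2.e-04 -1.e-04 -1.e+00]
```

{"name": "arm_command", "arguments": {"increments": [{"x": 0.0,"y": 0.0,"z": -2.0,"rx": 0.0,"ry": 0.0,"rz": 0.0,"jaw": 1.0},{"x": 0.0,"y": 0.0,"z": -5.0,"rx": 0.0,"ry": 0.0,"rz": 0.0,"jaw": 1.0},{"x": 0.0,"y": 0.0,"z": -9.0,"rx": 0.0,"ry": 0.0,"rz": 0.0,"jaw": 1.0},{"x": 0.0,"y": 0.0,"z": -14.0,"rx": 0.0,"ry": 0.0,"rz": 0.0,"jaw": 1.0},{"x": 0.0,"y": 0.0,"z": -18.0,"rx": 0.0,"ry": 0.0,"rz": 0.0,"jaw": 1.0}]}}

```text
time: 4.6
position: [459.7, -105.1, 190.2]
tool_rot: [1.875, 2.52, 0.001]
force: [1.6, -0.4, -2.0]
finger_gap: 51.9
```

```bash
python3 -c "
from h import *
c=cap('wrist','w6')
goto([570,227,190])"
```

```text
t 4.65 pos [ 464.2 -106.9  197.4] F [ 2.51 -0.19  2.93] gap 52.1 inc cm [28.94 19.73  0.71] xang 106.71 R22 [-0.0086  0.0107 -0.9999]
```

View pics/w6.png

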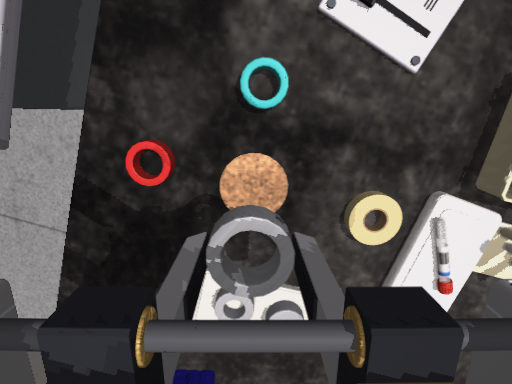

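```bash
python3 -c "
from h import *
goto([599,131,185])
print(readout.read_state()['qpos'].round(2))"
```

```text
t 4.65 pos [ 464.2 -106.9  197.4] F [ 2.51 -0.19  2.93] gap 52.1 inc cm [18.92 19.74  1.29] xang 106.71 R22 [-0.0086  0.0107 -0.9999]
[-0.41 -0.01  1.8   0.    1.34 -0.7 ]
```

{"name": "arm_command", "arguments": {"increments": [{"x": 2.5,"y": 2.6,"z": 0.0,"rx": 0.0,"ry": 0.0,"rz": 0.0,"jaw": 1.0},{"x": 5.5,"y": 5.7,"z": 0.0,"rx": 0.0,"ry": 0.0,"rz": 0.0,"jaw": 1.0},{"x": 8.5,"y": 8.9,"z": 0.0,"rx": 0.0,"ry": 0.0,"rz": 0.0,"jaw": 1.0},{"x": 11.5,"y": 12.0,"z": 0.0,"rx": 0.0,"ry": 0.0,"rz": 0.0,"jaw": 1.0},{"x": 14.5,"y": 15.1,"z": 0.0,"rx": 0.0,"ry": 0.0,"rz": 0.0,"jaw": 1.0}]}}

```text
time: 5.15
position: [562.7, 78.7, 187.1]
tool_rot: [-1.875, -2.52, 0.001]
force: [1.1, 0.3, -1.7]
finger_gap: 51.6
```

{"name": "arm_command", "arguments": {"increments": [{"x": 2.5,"y": 2.6,"z": 0.0,"rx": 0.0,"ry": 0.0,"rz": 0.0,"jaw": 1.0},{"x": 4.4,"y": 4.6,"z": 0.0,"rx": 0.0,"ry": 0.0,"rz": 0.0,"jaw": 1.0},{"x": 4.4,"y": 4.6,"z": 0.0,"rx": 0.0,"ry": 0.0,"rz": 0.0,"jaw": 1.0},{"x": 4.4,"y": 4.6,"z": 0.0,"rx": 0.0,"ry": 0.0,"rz": 0.0,"jaw": 1.0}]}}

```text
time: 5.55
position: [593.2, 132.6, 186.9]
tool_rot: [-1.873, -2.52, 0.003]
force: [-1.0, -0.4, -1.1]
finger_gap: 51.8
```

```bash
python3 -c "
from h import *
goto([599,131,185])
c=cap('wrist','w7')
goto([599,131,185])
print(proj(c,[[570,227,124],[570,227,109]]))"
```

```text
t 5.55 pos [593.2 132.6 186.9] F [-1.01 -0.37 -1.08] gap 51.8 inc cm [-0.32  0.51  0.19] xang 106.78 R22 [ 1.0e-04 -2.7e-03 -1.0e+00]
t 5.6 pos [593.1 131.9 187.2] F [-0.28 -0.13 -1.26] gap 52.2 inc cm [-0.26  0.54  0.21] xang 106.71 R22 [-1.0e-04 -2.4e-03 -1.0e+00]
[[256.4088559   90.87378945]
 [256.08467879  92.20580921]]
```

View pics/w7.png

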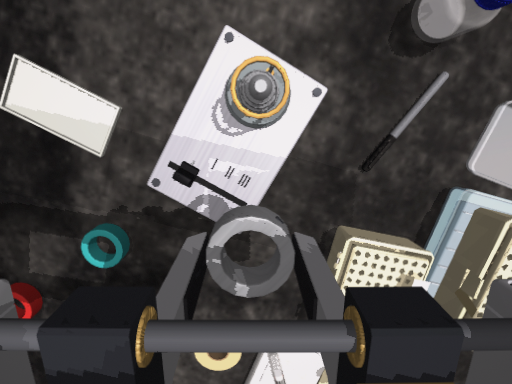

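Run:
```python
from h import *
crop('w7',210,40,310,140,'w7c',6)
crop('w7',195,195,305,305,'w7d',5.45)
```

```text
(no output)
```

View pics/w7c.png

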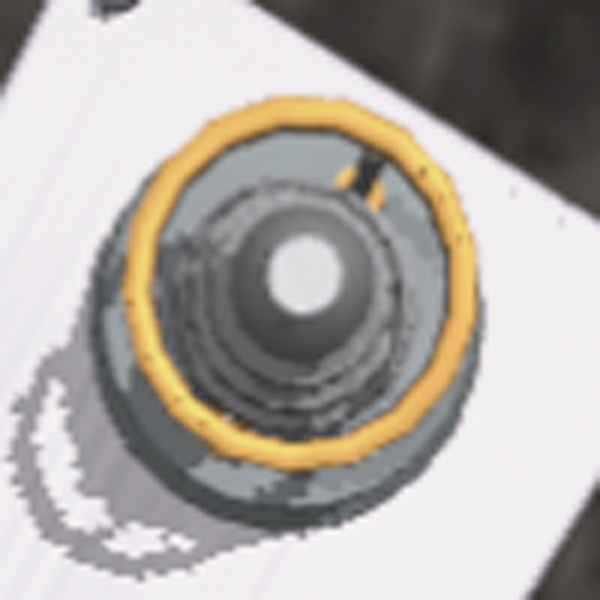

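View pics/w7d.png

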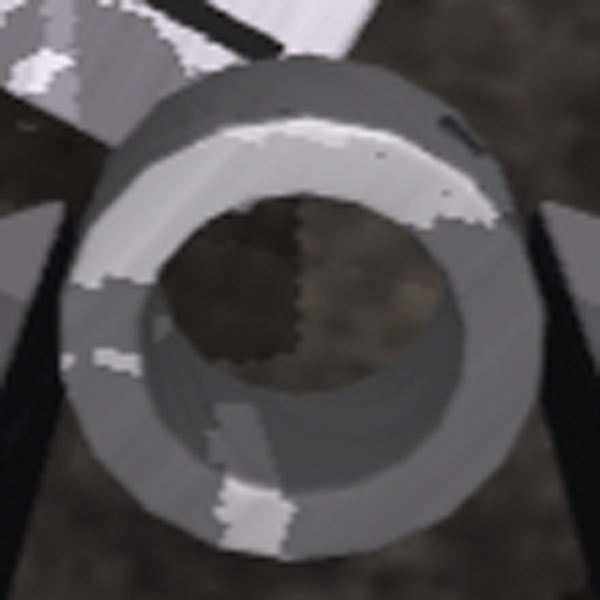

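```bash
cat >> h.py <<'E'
from scipy.optimize import least_squares
def projT(c,P): # tool coords -> px
    W=np.linalg.inv(np.array(c['hand_eye']));p=np.atleast_2d(P)@W[:3,:3].T+W[:3,3];xy=p[:,:2]/p[:,2:];r2=(xy**2).sum(1,keepdims=True)
    xy=xy*(1+c['k1']*r2);K=np.array(c['K']);return xy*[K[0,0],K[1,1]]+K[:2,2]
def fitcirc(c,r,z,ext4,x0=(0,0),fitz=False):
    a=np.linspace(0,2*np.pi,181)
    def f(v):
        zz=v[2] if fitz else z
        q=projT(c,np.c_[v[0]+r*np.cos(a),v[1]+r*np.sin(a),np.full(a.shape,zz)])
        return np.array([q[:,0].min(),q[:,0].max(),q[:,1].min(),q[:,1].max()])-ext4
    s=least_squares(f,list(x0)+([z] if fitz else []));return s.x,s.fun
def ex(l,r,t,b,x0,y0,f): return np.array([x0+l/f,x0+r/f,y0+t/f,y0+b/f])
E
python3 - <<'E'
from h import *
c=load('w7');zt=c['state']['position'][2]
for fz in (0,1):
  print('collar out',*[v.round(2) for v in fitcirc(c,26,-19.3,ex(60,547,118,560,195,195,5.45),fitz=fz)])
  print('collar bore',*[v.round(2) for v in fitcirc(c,17,-19.3,ex(143,466,193,493,195,195,5.45),fitz=fz)])
  print('tip',*[v.round(2) for v in fitcirc(c,4.5,zt-124,ex(267,344,236,316,210,40,6),(100,0),fitz=fz)])
  print('rider',*[v.round(2) for v in fitcirc(c,24,zt-107,ex(124,480,95,470,210,40,6),(100,0),fitz=fz)])
print(zt)
E
```

```text
collar out [0.63 0.87] [-0.73  0.73 -0.66  0.85]
collar bore [0.87 0.98] [-0.06  0.06  0.49 -0.54]
tip [100.47   8.51] [ 0.35 -0.35  0.24 -0.25]
rider [100.42   8.61] [-0.53  0.53 -0.63  0.72]
collar out [ -0.69   0.88 -16.47] [ 0.05 -0.05 -0.05  0.05]
collar bore [  1.45   0.97 -20.49] [-0.29  0.29  0.31 -0.32]
tip [99.58  8.14 51.88] [ 0.06 -0.06 -0.06  0.06]
rider [100.87   8.78  85.04] [ 0.05 -0.05 -0.05  0.05]
186.86715258839217
```

{"name": "arm_command", "arguments": {"increments": [{"x": 2.5,"y": 0.4,"z": 1.5,"rx": 0.0,"ry": 0.0,"rz": 0.0,"jaw": 1.0},{"x": 5.0,"y": 0.7,"z": 3.0,"rx": 0.0,"ry": 0.0,"rz": 0.0,"jaw": 1.0},{"x": 5.0,"y": 0.7,"z": 4.0,"rx": 0.0,"ry": 0.0,"rz": 0.0,"jaw": 1.0},{"x": 5.0,"y": 0.7,"z": 4.0,"rx": 0.0,"ry": 0.0,"rz": 0.0,"jaw": 1.0},{"x": 5.0,"y": 0.7,"z": 4.0,"rx": 0.0,"ry": 0.0,"rz": 0.0,"jaw": 1.0}]}}

```text
time: 6.1
position: [586.4, 180.8, 148.5]
tool_rot: [1.877, 2.519, -0.001]
force: [-0.2, -0.5, -1.1]
finger_gap: 51.7
```

```bash
python3 -c "
from h import *
c=cap('wrist','w8')
goto([599,131,185]); crop('w8',180,110,330,310,'w8c',3)"
```

```text
t 6.15 pos [586.9 181.  149.1] F [ 0.05 -0.15 -0.77] gap 51.9 inc cm [-5.14 -0.27 -3.59] xang 106.61 R22 [-6.e-04  9.e-04 -1.e+00]
```

View pics/w8c.png

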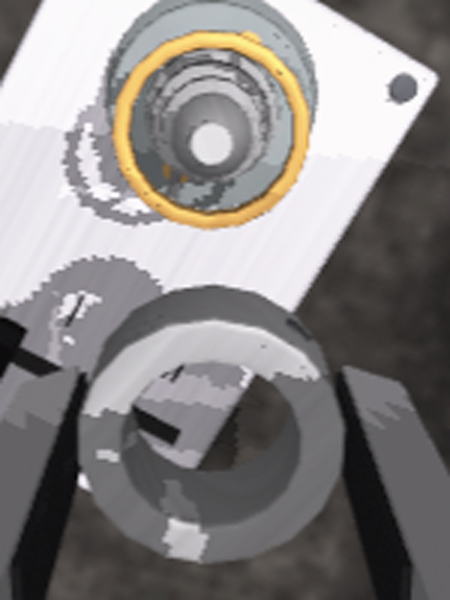

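Run:
```python
from h import *
crop('w8',215,115,285,195,'w8d',8)
crop('w8',200,205,300,305,'w8e',6)
```

```text
(no output)
```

View pics/w8d.png

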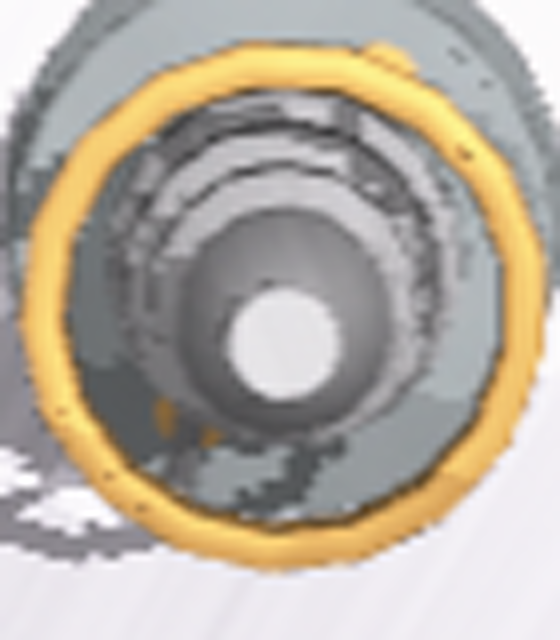

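View pics/w8e.png

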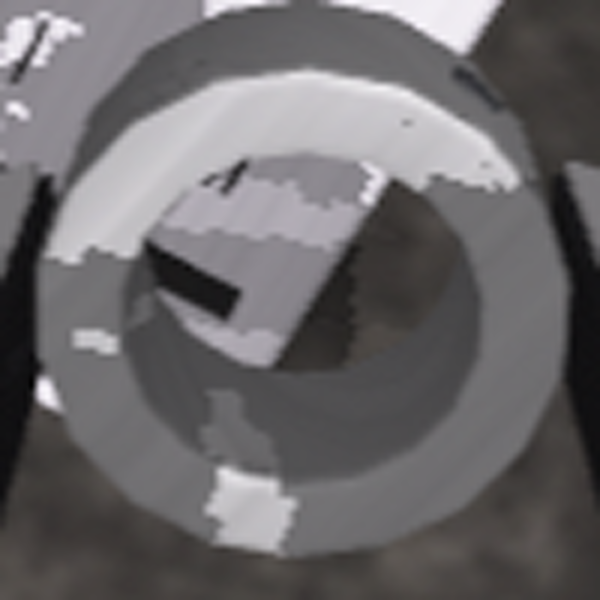

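Run:
```python
from h import *
c=load('w8');zt=147.5
for fz in (0,1):
  print('collar out',*[v.round(2) for v in fitcirc(c,26,-19.3,ex(38,570,70,556,200,205,6),fitz=fz)])
  print('collar bore',*[v.round(2) for v in fitcirc(c,17,-19.3,ex(122,480,153,484,200,205,6),fitz=fz)])
  print('tip',*[v.round(2) for v in fitcirc(c,4.5,zt-124,ex(227,343,284,401,215,115,8),(100,0),fitz=fz)])
  print('rider',*[v.round(2) for v in fitcirc(c,24,zt-107,ex(20,545,42,570,215,115,8),(100,0),fitz=fz)])
print(c['state']['position'])
```

```text
collar out [0.64 0.86] [-1.08  1.08 -0.69  0.92]
collar bore [0.78 0.57] [ 0.14 -0.14  0.55 -0.62]
tip [52.61  0.85] [ 0.43 -0.43  0.49 -0.5 ]
rider [52.77  0.66] [-0.87  0.87 -0.71  0.86]
collar out [ -1.05   0.87 -15.67] [-0.08  0.08  0.09 -0.1 ]
collar bore [  1.74   0.57 -21.27] [-0.23  0.23  0.24 -0.26]
tip [54.39  0.83 10.62] [-0.03  0.03  0.03 -0.03]
rider [52.15  0.66 46.09] [-0.04  0.04  0.04 -0.05]
[586.37035262 180.82707469 148.49624255]
```

{"name": "arm_command", "arguments": {"increments": [{"x": 2.5,"y": 0.0,"z": 0.0,"rx": 0.0,"ry": 0.0,"rz": 0.0,"jaw": 1.0},{"x": 5.1,"y": 0.0,"z": 0.0,"rx": 0.0,"ry": 0.0,"rz": 0.0,"jaw": 1.0},{"x": 5.1,"y": 0.0,"z": 0.0,"rx": 0.0,"ry": 0.0,"rz": 0.0,"jaw": 1.0},{"x": 5.1,"y": 0.0,"z": 0.0,"rx": 0.0,"ry": 0.0,"rz": 0.0,"jaw": 1.0},{"x": 5.1,"y": 0.0,"z": 0.0,"rx": 0.0,"ry": 0.0,"rz": 0.0,"jaw": 1.0}]}}

```text
time: 6.65
position: [572.5, 230.1, 149.0]
tool_rot: [1.876, 2.519, 0.001]
force: [0.2, 0.3, -2.2]
finger_gap: 51.6
```

```bash
python3 -c "
from h import *
c=cap('wrist','w9')
goto([570,227,117]); crop('w9',150,150,350,330,'w9c',3.3)
c=cap('scene','s9');crop('s9',140,120,260,240,'s9c',5)"
```

```text
t 6.7 pos [572.4 230.  148.9] F [ 0.3   0.96 -2.06] gap 51.9 inc cm [-0.22 -0.32  3.19] xang 106.63 R22 [-5.e-04  7.e-04 -1.e+00]
```

View pics/w9c.png

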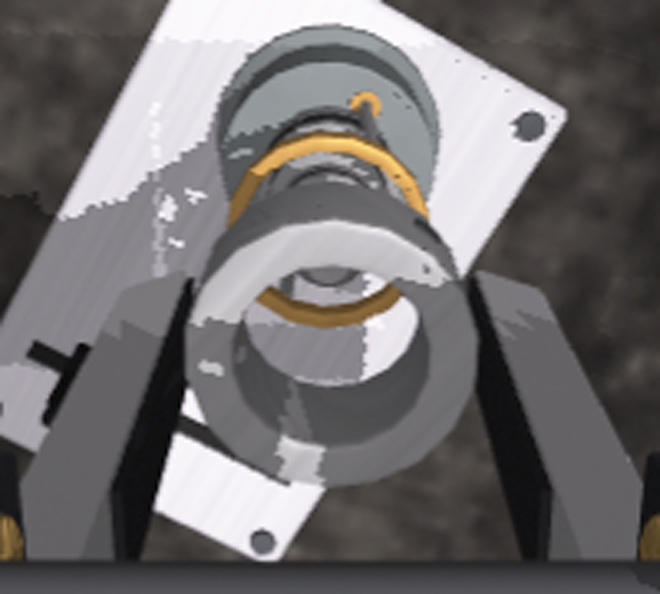

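View pics/s9c.png

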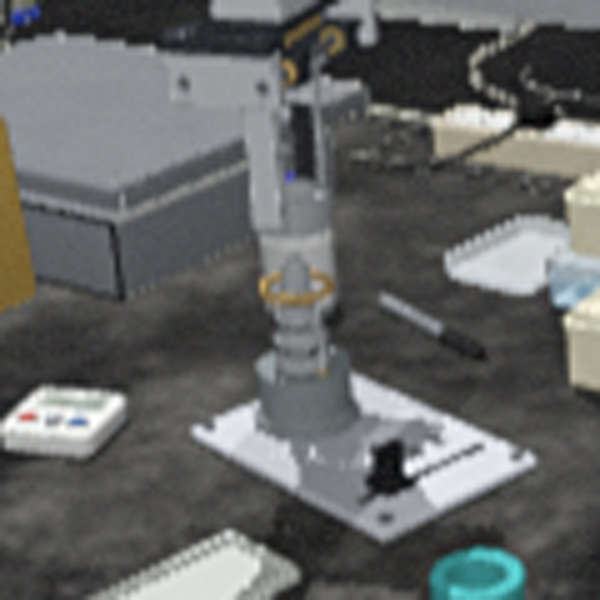

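{"name": "arm_command", "arguments": {"increments": [{"x": 0.0,"y": 0.0,"z": 1.0,"rx": 0.0,"ry": 0.0,"rz": 0.0,"jaw": 1.0},{"x": 0.0,"y": 0.0,"z": 2.0,"rx": 0.0,"ry": 0.0,"rz": 0.0,"jaw": 1.0},{"x": 0.0,"y": 0.0,"z": 2.9,"rx": 0.0,"ry": 0.0,"rz": 0.0,"jaw": 1.0},{"x": 0.0,"y": 0.0,"z": 2.9,"rx": 0.0,"ry": 0.0,"rz": 0.0,"jaw": 1.0},{"x": 0.0,"y": 0.0,"z": 2.9,"rx": 0.0,"ry": 0.0,"rz": 0.0,"jaw": 1.0}]}}

```text
time: 7.25
position: [571.2, 231.0, 118.6]
tool_rot: [-1.875, -2.52, 0.002]
force: [0.3, 0.2, -1.3]
finger_gap: 51.8
```

```bash
python3 -c "
from h import *
c=cap('wrist','w10')
goto([570,227,117]); crop('w10',200,200,300,300,'w10c',6)"
```

```text
t 7.3 pos [571.7 231.2 119.3] F [ 0.12  0.29 -1.54] gap 51.7 inc cm [-0.35 -0.29  0.23] xang 106.71 R22 [ 0.e+00 -2.e-04 -1.e+00]
```

View pics/w10c.png

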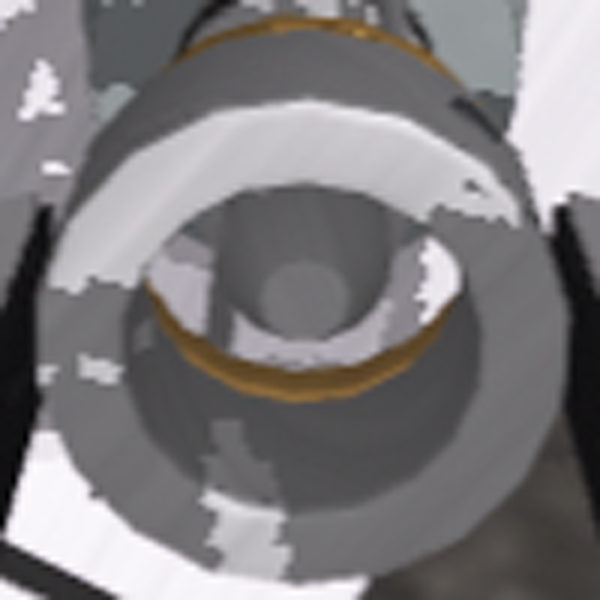

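Run:
```python
from h import *
c=load('w10');zt=119
print('collar out',*[v.round(2) for v in fitcirc(c,26,-19.3,ex(38,570,100,586,200,200,6))])
print('collar bore',*[v.round(2) for v in fitcirc(c,17,-19.3,ex(122,480,183,514,200,200,6))])
for zt in (117.5,119): print('tip',*[v.round(2) for v in fitcirc(c,4.5,zt-124,ex(259,348,262,340,200,200,6))])
```

```text
collar out [0.64 0.86] [-1.08  1.08 -0.69  0.92]
collar bore [0.78 0.57] [ 0.14 -0.14  0.55 -0.62]
tip [0.18 0.83] [ 0.08 -0.08 -0.23  0.23]
tip [-0.51  0.84] [ 0.14 -0.14 -0.17  0.18]
```

{"name": "arm_command", "arguments": {"increments": [{"x": -0.07,"y": 0.0,"z": 0.3,"rx": 0.0,"ry": 0.0,"rz": 0.0,"jaw": 1.0},{"x": -0.07,"y": 0.0,"z": 0.6,"rx": 0.0,"ry": 0.0,"rz": 0.0,"jaw": 1.0},{"x": -0.07,"y": 0.0,"z": 0.9,"rx": 0.0,"ry": 0.0,"rz": 0.0,"jaw": 1.0},{"x": -0.07,"y": 0.0,"z": 1.2,"rx": 0.0,"ry": 0.0,"rz": 0.0,"jaw": 1.0},{"x": -0.07,"y": 0.0,"z": 1.5,"rx": 0.0,"ry": 0.0,"rz": 0.0,"jaw": 1.0}]}}

```text
time: 7.8
position: [572.1, 230.6, 104.9]
tool_rot: [1.875, 2.52, 0.0]
force: [-1.8, -0.3, 2.6]
finger_gap: 51.8
```

```bash
python3 -c "
from h import *
c=cap('wrist','w11')
goto([570,227,117]); crop('w11',200,200,300,300,'w11c',6)"
```

```text
t 7.85 pos [572.1 230.6 104.4] F [ 0.6  -0.44  1.26] gap 51.8 inc cm [-0.28 -0.3  -1.26] xang 106.71 R22 [-0.e+00  5.e-04 -1.e+00]
```

View pics/w11c.png

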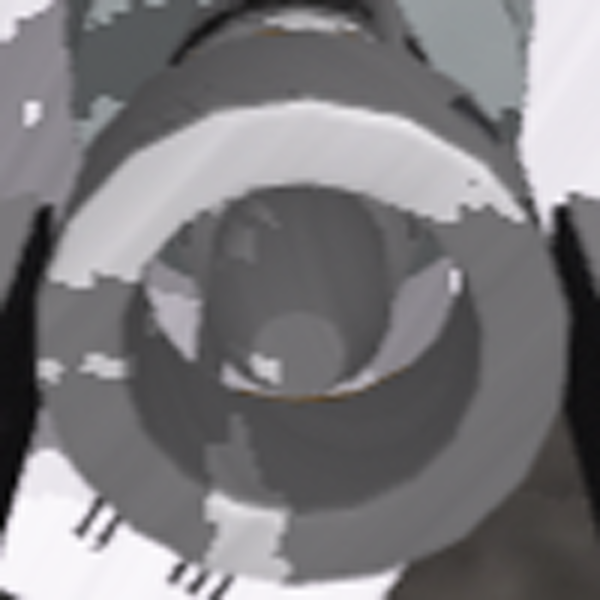

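Run:
```python
from h import *
c=load('w11')
for zt in (104.5,103.5): print('tip',*[v.round(2) for v in fitcirc(c,4.5,zt-124,ex(252,346,310,393,200,200,6))])
```

```text
tip [0.98 0.38] [-0.04  0.04 -0.23  0.24]
tip [1.48 0.38] [-0.09  0.09 -0.28  0.29]
```

{"name": "arm_command", "arguments": {"increments": [{"x": 0.0,"y": 0.0,"z": 0.2,"rx": 0.0,"ry": 0.0,"rz": 0.0,"jaw": 1.0},{"x": 0.0,"y": 0.0,"z": 0.4,"rx": 0.0,"ry": 0.0,"rz": 0.0,"jaw": 1.0},{"x": 0.0,"y": 0.0,"z": 0.6,"rx": 0.0,"ry": 0.0,"rz": 0.0,"jaw": 1.0},{"x": 0.0,"y": 0.0,"z": 0.8,"rx": 0.0,"ry": 0.0,"rz": 0.0,"jaw": 1.0}]}}

```text
time: 8.25
position: [572.1, 230.6, 96.4]
tool_rot: [1.875, 2.52, 0.001]
force: [-1.0, 0.1, 2.9]
finger_gap: 52.1
```

{"name": "arm_command", "arguments": {"increments": [{"x": 0.0,"y": 0.0,"z": 0.2,"rx": 0.0,"ry": 0.0,"rz": 0.0,"jaw": 1.0},{"x": 0.0,"y": 0.0,"z": 0.4,"rx": 0.0,"ry": 0.0,"rz": 0.0,"jaw": 1.0},{"x": 0.0,"y": 0.0,"z": 0.6,"rx": 0.0,"ry": 0.0,"rz": 0.0,"jaw": 1.0}]}}

```text
time: 8.55
position: [572.0, 230.6, 90.3]
tool_rot: [1.875, 2.52, 0.0]
force: [0.1, -0.3, 2.7]
finger_gap: 51.9
```

{"name": "arm_command", "arguments": {"increments": [{"x": 0.0,"y": 0.0,"z": 0.1,"rx": 0.0,"ry": 0.0,"rz": 0.0,"jaw": 1.0},{"x": 0.0,"y": 0.0,"z": 0.2,"rx": 0.0,"ry": 0.0,"rz": 0.0,"jaw": 1.0}]}}

```text
time: 8.75
position: [572.1, 230.6, 88.4]
tool_rot: [1.875, 2.52, 0.0]
force: [0.4, 0.4, 3.0]
finger_gap: 51.8
```

{"name": "arm_command", "arguments": {"increments": [{"x": 0.0,"y": 0.0,"z": 0.1,"rx": 0.0,"ry": 0.0,"rz": 0.0,"jaw": 1.0},{"x": 0.0,"y": 0.0,"z": 0.2,"rx": 0.0,"ry": 0.0,"rz": 0.0,"jaw": 1.0},{"x": 0.0,"y": 0.0,"z": 0.3,"rx": 0.0,"ry": 0.0,"rz": 0.0,"jaw": 1.0}]}}

```text
time: 9.05
position: [572.1, 230.6, 85.5]
tool_rot: [1.875, 2.52, 0.001]
force: [0.3, 0.4, 1.6]
finger_gap: 51.9
```

```bash
python3 -c "
from h import *
c=cap('wrist','w12')
goto([570,227,117]); crop('w12',200,180,300,300,'w12c',5)"
```

```text
t 9.1 pos [572.1 230.6  85.3] F [ 0.06 -0.01  1.72] gap 51.8 inc cm [-0.29 -0.3  -3.17] xang 106.7 R22 [ 0.e+00  4.e-04 -1.e+00]
```

View pics/w12c.png

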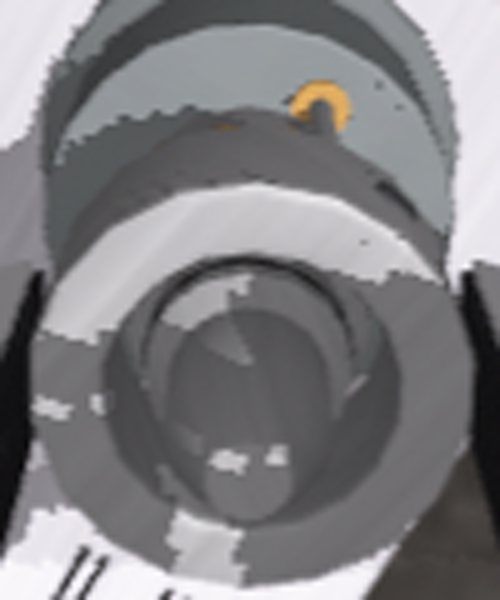

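{"name": "arm_command", "arguments": {"increments": [{"x": 0.0,"y": 0.0,"z": 0.1,"rx": 0.0,"ry": 0.0,"rz": 0.0,"jaw": 1.0},{"x": 0.0,"y": 0.0,"z": 0.2,"rx": 0.0,"ry": 0.0,"rz": 0.0,"jaw": 1.0},{"x": 0.0,"y": 0.0,"z": 0.3,"rx": 0.0,"ry": 0.0,"rz": 0.0,"jaw": 1.0},{"x": 0.0,"y": 0.0,"z": 0.4,"rx": 0.0,"ry": 0.0,"rz": 0.0,"jaw": 1.0}]}}

```text
time: 9.5
position: [572.0, 230.6, 81.4]
tool_rot: [1.875, 2.52, 0.0]
force: [0.5, 0.2, 2.3]
finger_gap: 51.3
```

{"name": "arm_command", "arguments": {"increments": [{"x": 0.0,"y": 0.0,"z": 0.1,"rx": 0.0,"ry": 0.0,"rz": 0.0,"jaw": 1.0},{"x": 0.0,"y": 0.0,"z": 0.2,"rx": 0.0,"ry": 0.0,"rz": 0.0,"jaw": 1.0}]}}

```text
time: 9.7
position: [572.0, 230.6, 79.4]
tool_rot: [1.875, 2.52, 0.0]
force: [0.9, 0.0, 2.3]
finger_gap: 51.6
```

{"name": "arm_command", "arguments": {"increments": [{"x": 0.0,"y": 0.0,"z": 0.05,"rx": 0.0,"ry": 0.0,"rz": 0.0,"jaw": 1.0},{"x": 0.0,"y": 0.0,"z": 0.1,"rx": 0.0,"ry": 0.0,"rz": 0.0,"jaw": 1.0}]}}

```text
time: 9.9
position: [572.0, 230.6, 78.4]
tool_rot: [1.875, 2.52, 0.0]
force: [0.6, 0.4, 1.8]
finger_gap: 52.1
```

{"name": "arm_command", "arguments": {"increments": [{"x": 0.0,"y": 0.0,"z": 0.05,"rx": 0.0,"ry": 0.0,"rz": 0.0,"jaw": 1.0},{"x": 0.0,"y": 0.0,"z": 0.05,"rx": 0.0,"ry": 0.0,"rz": 0.0,"jaw": 1.0}]}}

```text
time: 10.1
position: [572.0, 230.5, 77.9]
tool_rot: [1.875, 2.52, 0.0]
force: [1.5, 1.8, 1.6]
finger_gap: 51.5
```

{"name": "arm_command", "arguments": {"increments": [{"x": 0.0,"y": 0.0,"z": 0.05,"rx": 0.0,"ry": 0.0,"rz": 0.0,"jaw": 1.0},{"x": 0.0,"y": 0.0,"z": 0.05,"rx": 0.0,"ry": 0.0,"rz": 0.0,"jaw": 1.0}]}}

```text
time: 10.3
position: [572.0, 230.6, 77.4]
tool_rot: [1.875, 2.52, 0.0]
force: [1.4, 0.9, 2.4]
finger_gap: 51.9
```

{"name": "arm_command", "arguments": {"increments": [{"x": 0.0,"y": 0.0,"z": 0.05,"rx": 0.0,"ry": 0.0,"rz": 0.0,"jaw": 1.0},{"x": 0.0,"y": 0.0,"z": 0.05,"rx": 0.0,"ry": 0.0,"rz": 0.0,"jaw": 1.0}]}}

```text
time: 10.5
position: [572.0, 230.6, 77.0]
tool_rot: [1.875, 2.52, 0.0]
force: [1.5, 1.7, 2.7]
finger_gap: 51.8
```

{"name": "arm_command", "arguments": {"increments": [{"x": 0.0,"y": 0.0,"z": 0.05,"rx": 0.0,"ry": 0.0,"rz": 0.0,"jaw": 1.0},{"x": 0.0,"y": 0.0,"z": 0.05,"rx": 0.0,"ry": 0.0,"rz": 0.0,"jaw": 1.0}]}}

```text
time: 10.7
position: [572.0, 230.6, 76.5]
tool_rot: [1.875, 2.52, 0.0]
force: [1.8, 1.2, 1.6]
finger_gap: 51.8
```

{"name": "arm_command", "arguments": {"increments": [{"x": 0.0,"y": 0.0,"z": 0.05,"rx": 0.0,"ry": 0.0,"rz": 0.0,"jaw": 1.0},{"x": 0.0,"y": 0.0,"z": 0.05,"rx": 0.0,"ry": 0.0,"rz": 0.0,"jaw": 1.0}]}}

```text
time: 10.9
position: [572.0, 230.5, 75.9]
tool_rot: [1.875, 2.52, 0.0]
force: [1.3, 0.8, 1.1]
finger_gap: 51.9
```

{"name": "arm_command", "arguments": {"increments": [{"x": 0.0,"y": 0.0,"z": 0.05,"rx": 0.0,"ry": 0.0,"rz": 0.0,"jaw": 1.0},{"x": 0.0,"y": 0.0,"z": 0.05,"rx": 0.0,"ry": 0.0,"rz": 0.0,"jaw": 1.0}]}}

```text
time: 11.1
position: [572.0, 230.6, 75.6]
tool_rot: [1.875, 2.52, 0.0]
force: [1.7, 1.0, 2.8]
finger_gap: 51.6
```

{"name": "arm_command", "arguments": {"increments": [{"x": 0.0,"y": 0.0,"z": 0.05,"rx": 0.0,"ry": 0.0,"rz": 0.0,"jaw": 1.0},{"x": 0.0,"y": 0.0,"z": 0.05,"rx": 0.0,"ry": 0.0,"rz": 0.0,"jaw": 1.0}]}}

```text
time: 11.3
position: [572.0, 230.6, 75.2]
tool_rot: [1.875, 2.52, 0.0]
force: [0.7, 0.7, 5.0]
finger_gap: 51.7
```

```bash
python3 -c "
from h import *
c=cap('wrist','w13')
goto([570,227,117]); crop('w13',190,170,310,300,'w13c',4.6)
c=cap('scene','s13');crop('s13',160,140,240,220,'s13c',7)"
```

```text
t 11.35 pos [572.  230.6  75.2] F [1.32 0.41 4.6 ] gap 51.9 inc cm [-0.28 -0.29 -4.18] xang 106.71 R22 [-0.e+00  3.e-04 -1.e+00]
```

View pics/w13c.png

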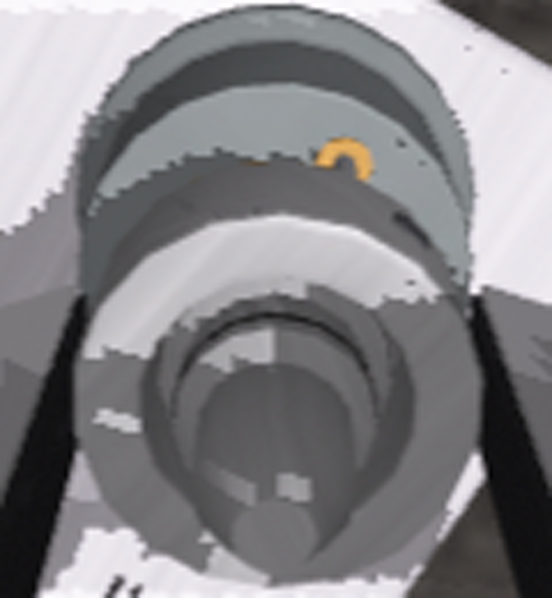

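View pics/s13c.png

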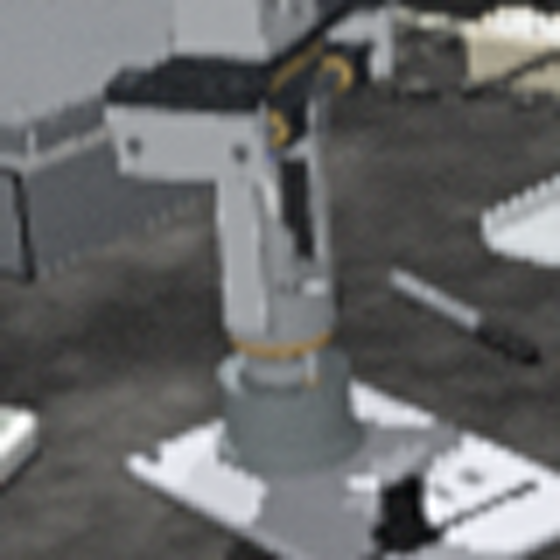

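{"name": "arm_command", "arguments": {"increments": [{"x": 0.0,"y": 0.0,"z": 0.05,"rx": 0.0,"ry": 0.0,"rz": 0.0,"jaw": 1.0},{"x": 0.0,"y": 0.0,"z": 0.05,"rx": 0.0,"ry": 0.0,"rz": 0.0,"jaw": 1.0}]}}

```text
time: 11.6
position: [572.0, 230.6, 74.8]
tool_rot: [1.875, 2.52, 0.0]
force: [0.3, 0.5, 4.3]
finger_gap: 52.0
```

{"name": "arm_command", "arguments": {"increments": [{"x": 0.0,"y": 0.0,"z": 0.05,"rx": 0.0,"ry": 0.0,"rz": 0.0,"jaw": 1.0},{"x": 0.0,"y": 0.0,"z": 0.05,"rx": 0.0,"ry": 0.0,"rz": 0.0,"jaw": 1.0}]}}

```text
time: 11.8
position: [572.0, 230.6, 74.6]
tool_rot: [1.875, 2.52, 0.0]
force: [0.4, 0.2, 5.8]
finger_gap: 51.6
```

{"name": "arm_command", "arguments": {"increments": [{"x": 0.0,"y": 0.0,"z": 0.05,"rx": 0.0,"ry": 0.0,"rz": 0.0,"jaw": 1.0},{"x": 0.0,"y": 0.0,"z": 0.05,"rx": 0.0,"ry": 0.0,"rz": 0.0,"jaw": 1.0}]}}

```text
time: 12.0
position: [572.1, 230.6, 74.3]
tool_rot: [1.875, 2.52, 0.0]
force: [-0.3, 0.6, 7.5]
finger_gap: 52.1
```

The force now rises at about 5 N/mm and stood at 7.5 N, so this is the third step's light stop. I'll ease back and release.

{"name": "arm_command", "arguments": {"increments": [{"x": 0.0,"y": 0.0,"z": -0.05,"rx": 0.0,"ry": 0.0,"rz": 0.0,"jaw": 1.0},{"x": 0.0,"y": 0.0,"z": -0.1,"rx": 0.0,"ry": 0.0,"rz": 0.0,"jaw": 1.0},{"x": 0.0,"y": 0.0,"z": -0.1,"rx": 0.0,"ry": 0.0,"rz": 0.0,"jaw": 0.0},{"x": 0.0,"y": 0.0,"z": -0.1,"rx": 0.0,"ry": 0.0,"rz": 0.0,"jaw": -1.0},{"x": 0.0,"y": 0.0,"z": -0.1,"rx": 0.0,"ry": 0.0,"rz": 0.0,"jaw": -1.0}]}}

```text
time: 12.5
position: [570.4, 230.1, 73.1]
tool_rot: [-1.874, -2.519, 0.004]
force: [-0.1, -0.5, -0.2]
finger_gap: 64.3
```

```bash
python3 -c "
from h import *
c=cap('wrist','w14')
goto([570,227,117]); crop('w14',150,150,350,310,'w14c',3.5)"
```

```text
t 12.55 pos [570.5 230.1  73.1] F [-0.45 -0.54 -0.53] gap 68.6 inc cm [-0.29 -0.15 -4.39] xang 106.71 R22 [ 1.0e-04 -3.2e-03 -1.0e+00]
```

View pics/w14c.png

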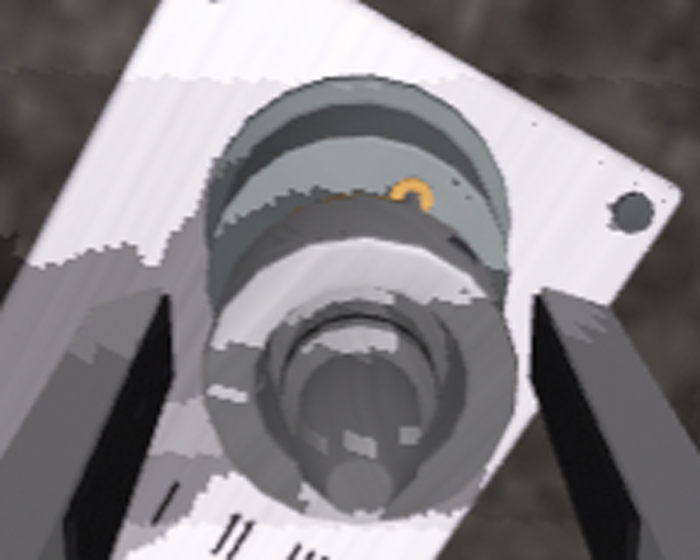

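{"name": "arm_command", "arguments": {"increments": [{"x": 0.0,"y": 0.0,"z": 0.0,"rx": 0.0,"ry": 0.0,"rz": 0.0,"jaw": -1.0},{"x": 0.0,"y": 0.0,"z": -1.0,"rx": 0.0,"ry": 0.0,"rz": 0.0,"jaw": -1.0},{"x": 0.0,"y": 0.0,"z": -4.0,"rx": 0.0,"ry": 0.0,"rz": 0.0,"jaw": -1.0},{"x": 0.0,"y": 0.0,"z": -8.0,"rx": 0.0,"ry": 0.0,"rz": 0.0,"jaw": -1.0},{"x": 0.0,"y": 0.0,"z": -11.0,"rx": 0.0,"ry": 0.0,"rz": 0.0,"jaw": -1.0}]}}

```text
time: 13.05
position: [572.5, 230.7, 187.3]
tool_rot: [1.874, 2.52, 0.003]
force: [0.8, -1.2, 0.6]
finger_gap: 93.7
```

{"name": "arm_command", "arguments": {"increments": [{"x": -3.0,"y": 0.0,"z": 0.0,"rx": 0.0,"ry": 0.0,"rz": 0.0,"jaw": 0.0},{"x": -6.5,"y": 0.0,"z": 0.0,"rx": 0.0,"ry": 0.0,"rz": 0.0,"jaw": 1.0},{"x": -10.0,"y": 0.0,"z": 0.0,"rx": 0.0,"ry": 0.0,"rz": 0.0,"jaw": 1.0},{"x": -10.0,"y": 0.0,"z": 0.0,"rx": 0.0,"ry": 0.0,"rz": 0.0,"jaw": 1.0},{"x": -10.0,"y": 0.0,"z": 0.0,"rx": 0.0,"ry": 0.0,"rz": 0.0,"jaw": 1.0}]}}

```text
time: 13.55
position: [600.8, 134.3, 184.9]
tool_rot: [-1.877, -2.519, -0.001]
force: [-0.6, 0.8, 0.2]
finger_gap: 57.4
```

```bash
python3 -c "
from h import *
c=cap('wrist','w15')
goto([590,130,180]);crop('w15',130,0,350,240,'w15c',2.5)
c=cap('scene','s15');crop('s15',150,130,260,230,'s15c',6)"
```

```text
t 13.6 pos [600.5 135.1 184.8] F [ 0.05  0.1  -0.11] gap 53.4 inc cm [-0.19 -1.15  0.48] xang 106.68 R22 [ 7.e-04  2.e-04 -1.e+00]
```

View pics/w15.png

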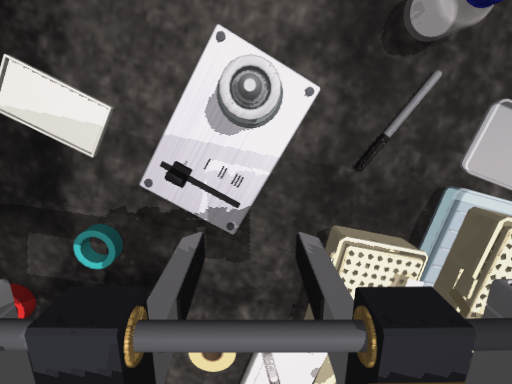

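View pics/s15c.png

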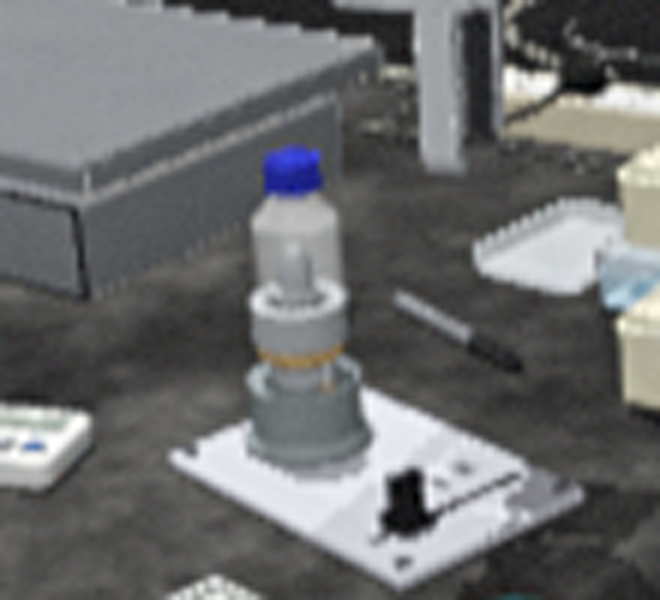

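View pics/w15c.png

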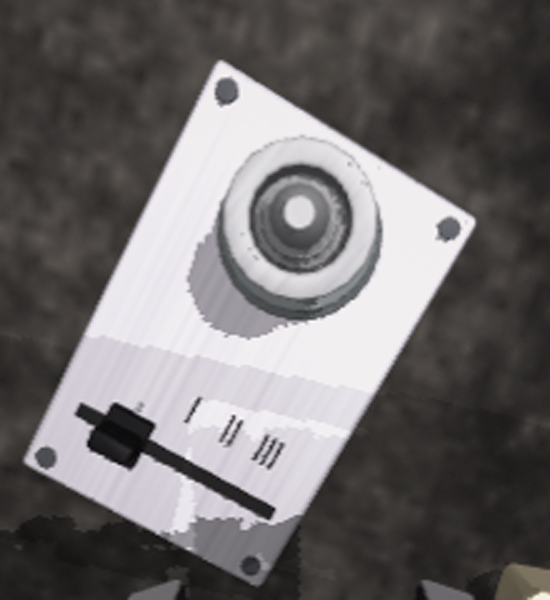

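The collar sits level on the step, with the rider below it. Next is the tab: I'll locate it and turn the jaws across the fin.

Run:
```python
from h import *
c=load('w15')
print(c['state']['position'])
f=lambda u,v:(130+u/2.5,v/2.5)
cs=[onz(c,f(*p),8)[:2] for p in [(222,60),(476,220),(262,587),(24,461)]]
for q in cs: print(q.round(1))
ctr=np.mean(cs,0); gx=(cs[1]-cs[0])+(cs[2]-cs[3]); gx/=np.linalg.norm(gx); gy=np.array([-gx[1],gx[0]])
print('ctr',ctr,'gx',gx, [np.linalg.norm(cs[i]-cs[(i+1)%4]) for i in range(4)])
for n,p in (('m1',(193,410)),('m2',(231,431)),('m3',(268,450))):
  d=onz(c,f(*p),8)[:2]; print(n,d.round(1),((d-ctr)@gx).round(1),((d-ctr)@gy).round(1))
for n,p,z in (('slotA',(77,409),8),('slotB',(273,513),8)):
  d=onz(c,f(*p),z)[:2]; print(n,d.round(1),((d-ctr)@gx).round(1),((d-ctr)@gy).round(1))
d=onz(c,f(300,211),76)[:2]
print('xang gauge',np.degrees(np.arctan2(-gx[1],-gx[0])))
crop('w15',155,150,205,200,'w15d',12)
```

```text
[600.75413951 134.31627572 184.94789678]
[521.2 288.9]
[644.1 259.8]
[601.5  67.6]
[475.5  96.9]
ctr [560.5867285  178.29833455] gx [ 0.97354788 -0.22848309] [np.float64(126.26895380142275), np.float64(196.93527103690514), np.float64(129.32460151887193), np.float64(197.3767277057938)]
m1 [546.6 143.4] -5.7 -37.2
m2 [566.1 138.9] 14.4 -37.1
m3 [585.3 135.1] 33.9 -36.4
slotA [494.6 128.4] -52.9 -63.6
slotB [596.1 106. ] 51.1 -62.3
xang gauge 166.79221849449027
```

View pics/w15d.png

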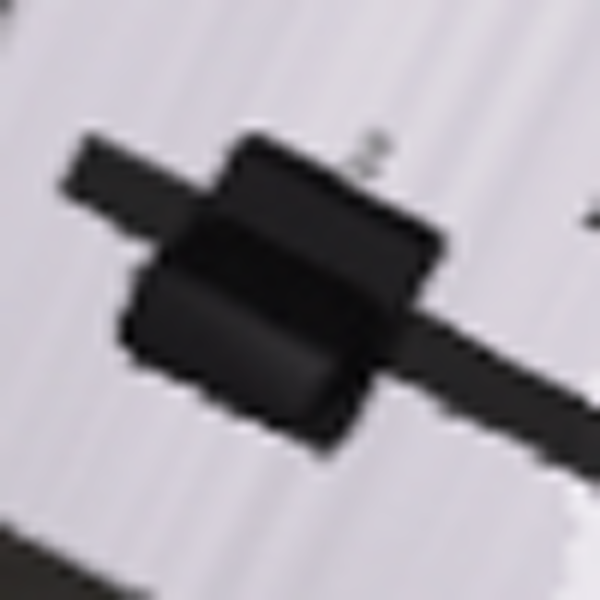

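```bash
cat >> h.py <<'E'
def gframe(c=None):
    return np.array([560.59,178.30]),np.array([.97355,-.22848]),np.array([.22848,.97355])
def overlay(fn,ctr,t,box,f,out):
    c=load(fn);_,gx,gy=gframe()
    im=cv2.imread('pics/'+fn+'.png')[box[1]:box[3],box[0]:box[2]];im=cv2.resize(im,None,fx=f,fy=f,interpolation=cv2.INTER_CUBIC)
    cx=14.4-50+t
    for (z,hx,hy,col) in ((40,10,5,(0,255,0)),(18,10,5,(0,255,255)),(18,10,12,(0,0,255))):
        P=[np.r_[ctr+gx*(cx+a*hx)+gy*(-62.5+b*hy),z] for a,b in((-1,-1),(1,-1),(1,1),(-1,1))]
        q=(proj(c,np.array(P))-[box[0],box[1]]+.5)*f-.5
        cv2.polylines(im,[q.round().astype(int).reshape(-1,1,2)],True,col,1)
    cv2.imwrite('pics/'+out+'.png',im)
E
python3 - <<'E'
from h import *
overlay('w15',gframe()[0],3,(155,150,205,200),12,'o15')
E
```

```text
(no output)
```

View pics/o15.png

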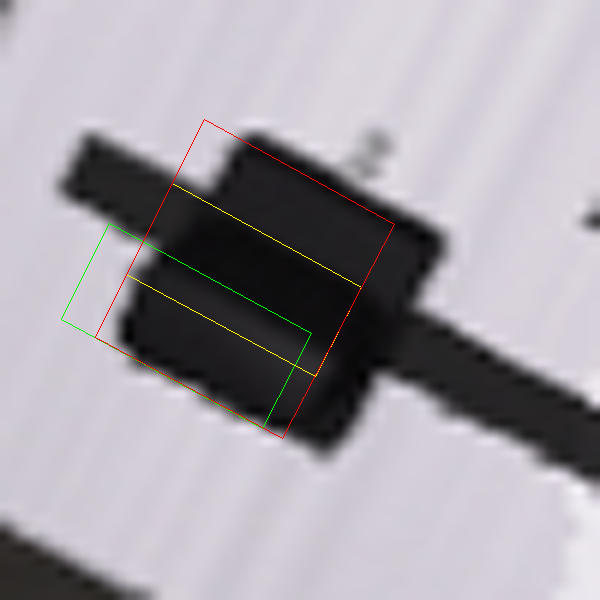

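```bash
python3 -c "
from h import *
goto([519,124,130])"
```

```text
t 13.65 pos [600.3 135.6 184.7] F [-1.04 -0.07 -0.59] gap 49.2 inc cm [ 1.23 -8.12  5.47] xang 106.74 R22 [ 6.e-04  0.e+00 -1.e+00]
```

{"name": "arm_command", "arguments": {"increments": [{"x": 0.3,"y": -2.0,"z": 0.0,"rx": 0.0,"ry": 0.0,"rz": -8.0,"jaw": 0.0},{"x": 0.6,"y": -4.0,"z": 0.0,"rx": 0.0,"ry": 0.0,"rz": -16.0,"jaw": 0.0},{"x": 0.9,"y": -6.0,"z": 1.0,"rx": 0.0,"ry": 0.0,"rz": -24.0,"jaw": 0.0},{"x": 1.2,"y": -8.1,"z": 3.0,"rx": 0.0,"ry": 0.0,"rz": -32.0,"jaw": 0.0},{"x": 1.2,"y": -8.1,"z": 5.0,"rx": 0.0,"ry": 0.0,"rz": -40.0,"jaw": 0.0}]}}

```text
time: 14.15
position: [517.0, 124.4, 134.2]
tool_rot: [-0.887, -3.013, -0.0]
force: [0.9, 0.8, 0.0]
finger_gap: 47.3
```

{"name": "arm_command", "arguments": {"increments": [{"x": 0.0,"y": 0.0,"z": 0.0,"rx": 0.0,"ry": 0.0,"rz": -8.0,"jaw": 0.0},{"x": 0.0,"y": 0.0,"z": 0.0,"rx": 0.0,"ry": 0.0,"rz": -16.0,"jaw": 0.0},{"x": 0.0,"y": 0.0,"z": 0.0,"rx": 0.0,"ry": 0.0,"rz": -20.0,"jaw": 0.0},{"x": 0.0,"y": 0.0,"z": 0.0,"rx": 0.0,"ry": 0.0,"rz": -20.0,"jaw": 0.0},{"x": 0.0,"y": 0.0,"z": 0.0,"rx": 0.0,"ry": 0.0,"rz": -20.0,"jaw": 0.0}]}}

```text
time: 14.65
position: [519.4, 123.9, 134.5]
tool_rot: [0.364, 3.12, 0.0]
force: [0.3, 0.5, -0.3]
finger_gap: 46.8
```

```bash
python3 -c "
from h import *
c=cap('wrist','w16')
goto([519,124,25]);
overlay('w16',gframe()[0],7.3,(180,130,330,250),5,'o16')"
```

```text
t 14.7 pos [519.4 123.7 134.6] F [-0.31 -0.13 -0.46] gap 46.7 inc cm [ 0.05  0.02 10.96] xang 166.7 R22 [-0.e+00  2.e-04 -1.e+00]
```

View pics/w16.png

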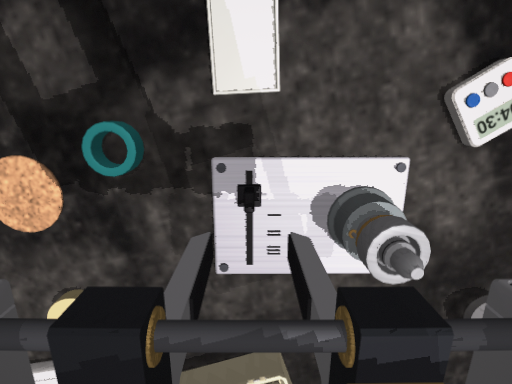

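View pics/o16.png

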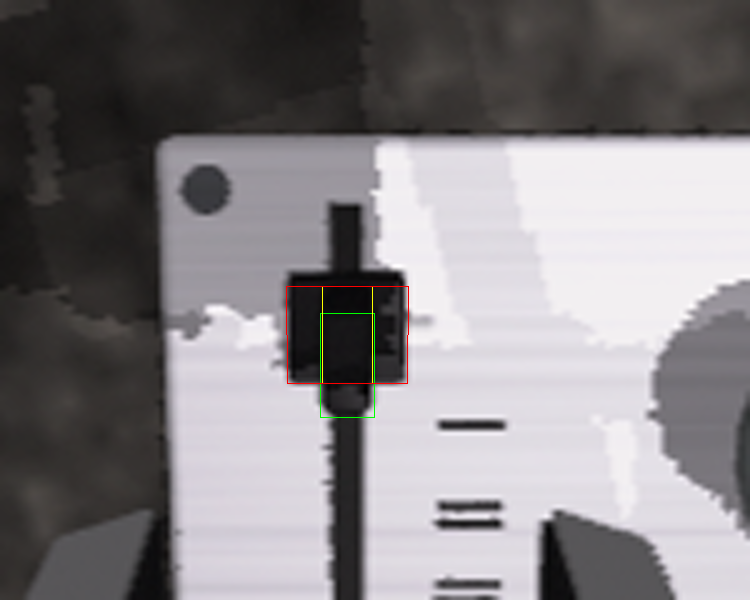

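{"name": "arm_command", "arguments": {"increments": [{"x": 0.0,"y": 0.0,"z": 3.5,"rx": 0.0,"ry": 0.0,"rz": 0.0,"jaw": 0.0},{"x": 0.0,"y": 0.0,"z": 7.0,"rx": 0.0,"ry": 0.0,"rz": 0.0,"jaw": 0.0},{"x": 0.0,"y": 0.0,"z": 9.5,"rx": 0.0,"ry": 0.0,"rz": 0.0,"jaw": 0.0},{"x": 0.0,"y": 0.0,"z": 10.9,"rx": 0.0,"ry": 0.0,"rz": 0.0,"jaw": 0.0},{"x": 0.0,"y": 0.0,"z": 10.9,"rx": 0.0,"ry": 0.0,"rz": 0.0,"jaw": 0.5}], "grip_force": 10}}

```text
time: 15.2
position: [517.7, 123.0, 23.5]
tool_rot: [-0.364, -3.116, 0.001]
force: [-0.4, 0.2, -0.5]
finger_gap: 42.2
```

{"name": "arm_command", "arguments": {"increments": [{"x": 0.0,"y": 0.0,"z": 0.0,"rx": 0.0,"ry": 0.0,"rz": 0.0,"jaw": 1.0},{"x": 0.0,"y": 0.0,"z": 0.0,"rx": 0.0,"ry": 0.0,"rz": 0.0,"jaw": 1.0},{"x": 0.0,"y": 0.0,"z": 0.0,"rx": 0.0,"ry": 0.0,"rz": 0.0,"jaw": 1.0},{"x": 0.0,"y": 0.0,"z": 0.0,"rx": 0.0,"ry": 0.0,"rz": 0.0,"jaw": 1.0},{"x": 0.0,"y": 0.0,"z": 0.0,"rx": 0.0,"ry": 0.0,"rz": 0.0,"jaw": 1.0}]}}

```text
time: 15.7
position: [520.5, 122.7, 26.6]
tool_rot: [0.363, 3.119, -0.001]
force: [-0.9, -2.1, 4.1]
finger_gap: 9.7
```

```bash
python3 -c "
from h import *
c=cap('wrist','w17')
goto([519,124,25])"
```

```text
t 15.75 pos [520.5 122.6  26.6] F [-0.45 -3.02  5.25] gap 9.9 inc cm [0.18 0.1  0.16] xang 166.72 R22 [-2.e-03 -2.e-04 -1.e+00]
```

View pics/w17.png

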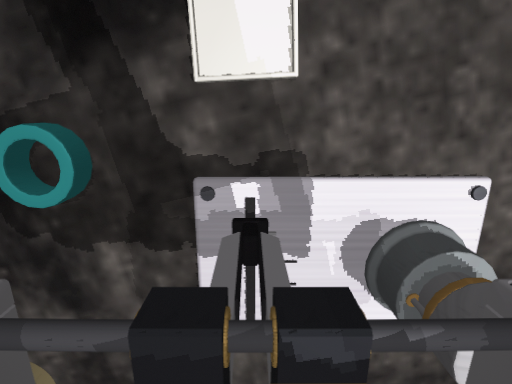

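{"name": "arm_command", "arguments": {"increments": [{"x": -1.0,"y": 0.0,"z": 0.0,"rx": 0.0,"ry": 0.0,"rz": 0.0,"jaw": 1.0},{"x": -2.0,"y": 0.0,"z": 0.0,"rx": 0.0,"ry": 0.0,"rz": 0.0,"jaw": 1.0},{"x": -3.0,"y": 0.0,"z": 0.0,"rx": 0.0,"ry": 0.0,"rz": 0.0,"jaw": 1.0}]}}

```text
time: 16.05
position: [549.4, 115.9, 26.5]
tool_rot: [0.363, 3.12, -0.0]
force: [-2.2, -1.1, 6.7]
finger_gap: 10.1
```

{"name": "arm_command", "arguments": {"increments": [{"x": -1.0,"y": 0.0,"z": 0.0,"rx": 0.0,"ry": 0.0,"rz": 0.0,"jaw": 1.0},{"x": -2.0,"y": 0.0,"z": 0.0,"rx": 0.0,"ry": 0.0,"rz": 0.0,"jaw": 1.0},{"x": -2.8,"y": 0.0,"z": 0.0,"rx": 0.0,"ry": 0.0,"rz": 0.0,"jaw": 1.0},{"x": -3.2,"y": 0.0,"z": 0.0,"rx": 0.0,"ry": 0.0,"rz": 0.0,"jaw": 1.0},{"x": -3.2,"y": 0.0,"z": 0.0,"rx": 0.0,"ry": 0.0,"rz": 0.0,"jaw": 1.0}]}}

```text
time: 16.55
position: [581.6, 108.4, 26.6]
tool_rot: [0.364, 3.118, 0.0]
force: [-0.1, -0.9, 4.5]
finger_gap: 9.9
```

```bash
python3 -c "
from h import *
c=cap('wrist','w18')
goto([581.3,109.5,26.6])"
```

```text
t 16.6 pos [581.5 108.4  26.5] F [ 1.33 -2.    5.31] gap 9.8 inc cm [ 0.05  0.1  -0.01] xang 166.7 R22 [-3.e-03  4.e-04 -1.e+00]
```

View pics/w18.png

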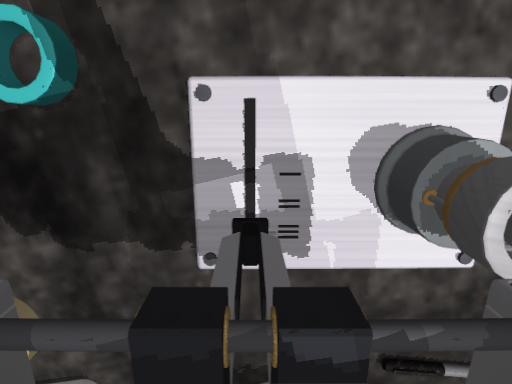

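{"name": "arm_command", "arguments": {"increments": [{"x": 0.0,"y": 0.0,"z": 0.0,"rx": 0.0,"ry": 0.0,"rz": 0.0,"jaw": 0.4},{"x": 0.0,"y": 0.0,"z": 0.0,"rx": 0.0,"ry": 0.0,"rz": 0.0,"jaw": 0.2},{"x": 0.0,"y": 0.0,"z": 0.0,"rx": 0.0,"ry": 0.0,"rz": 0.0,"jaw": 0.2},{"x": 0.0,"y": 0.0,"z": -3.0,"rx": 0.0,"ry": 0.0,"rz": 0.0,"jaw": 0.2},{"x": 0.0,"y": 0.0,"z": -7.0,"rx": 0.0,"ry": 0.0,"rz": 0.0,"jaw": 0.2}]}}

```text
time: 17.1
position: [576.6, 108.7, 92.7]
tool_rot: [-0.363, -3.113, 0.002]
force: [1.1, -1.0, 0.9]
finger_gap: 37.5
```

{"name": "arm_command", "arguments": {"increments": [{"x": -2.0,"y": 0.0,"z": -5.0,"rx": 0.0,"ry": 0.0,"rz": 0.0,"jaw": 0.2},{"x": -6.0,"y": 0.0,"z": -8.0,"rx": 0.0,"ry": 0.0,"rz": 0.0,"jaw": 0.2},{"x": -6.0,"y": 0.0,"z": -10.0,"rx": 0.0,"ry": 0.0,"rz": 0.0,"jaw": 0.2},{"x": -6.0,"y": 0.0,"z": -10.0,"rx": 0.0,"ry": 0.0,"rz": 0.0,"jaw": 0.2}]}}

```text
time: 17.5
position: [641.6, 94.8, 199.6]
tool_rot: [0.364, 3.113, 0.002]
force: [-0.3, 0.5, 0.4]
finger_gap: 37.6
```

```bash
python3 -c "
from h import *
c=cap('wrist','w19')
goto([581.3,109.5,26.6])
for t in(66,70,74): overlay('w19',gframe()[0],t,(180,80,360,230),4.4,'o19_%d'%t)
c=cap('scene','s19');crop('s19',150,130,260,230,'s19c',6)
cap('top','t19')"
```

```text
t 17.55 pos [639.2  95.  196.5] F [ 0.28  0.32 -0.28] gap 37.4 inc cm [ 6.01  0.06 16.98] xang 166.7 R22 [-2.5e-03  9.0e-04 -1.0e+00]
```

View pics/o19_70.png

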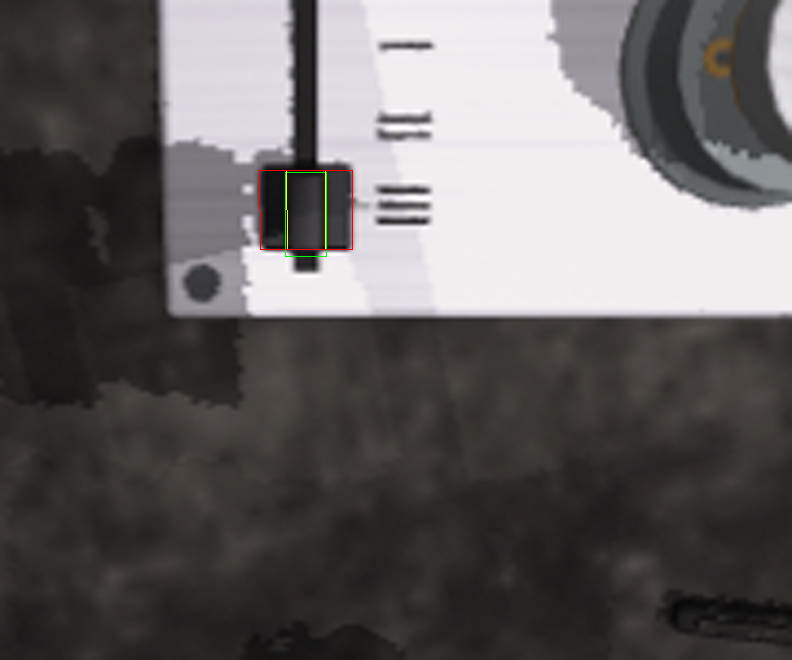

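View pics/s19c.png

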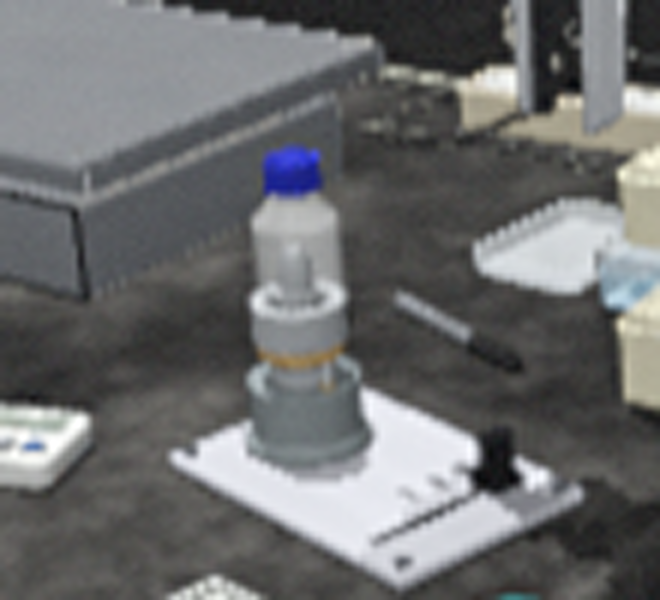

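Run:
```python
from h import *
c=load('s19');im=cv2.imread('pics/s19c.png')
ctr,gx,gy=gframe();m=ctr+55*gy
print(m)
a=np.linspace(0,2*np.pi,90)
for z,r,col in((95.5,26,(0,255,0)),(71.5,26,(0,0,255)),(48,31,(255,0,0)),(124,4.5,(255,0,255))):
    q=(proj(c,np.c_[m[0]+r*np.cos(a),m[1]+r*np.sin(a),0*a+z])-[150,130]+.5)*6-.5
    cv2.polylines(im,[q.round().astype(int).reshape(-1,1,2)],True,col,1)
cv2.imwrite('pics/o20.png',im)
```

```text
[573.1564  231.84525]
```

View pics/o20.png

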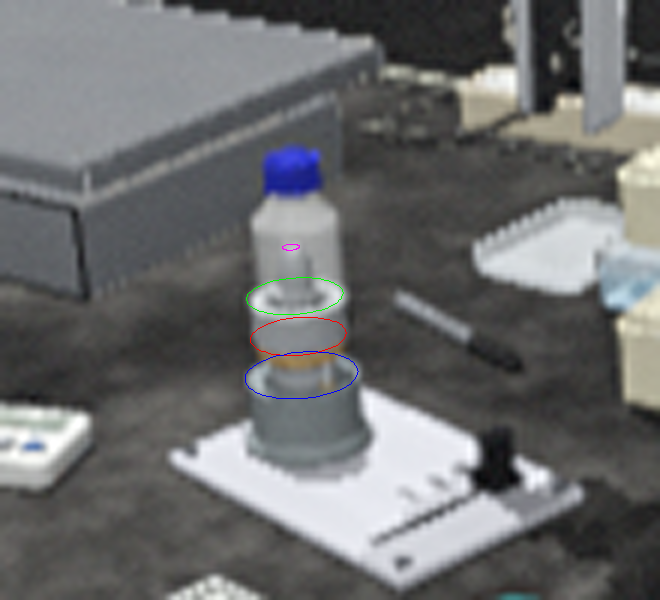

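View pics/t19.png

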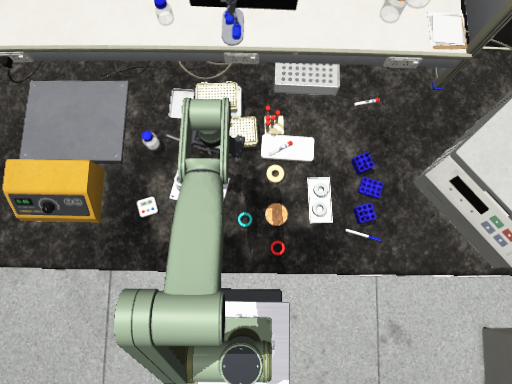

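```bash
python3 -c "
from h import *
goto([640,95,197]); print(close_job())"
```

```text
t 17.65 pos [636.4  95.2 193.1] F [ 0.86 -0.18 -1.68] gap 37.1 inc cm [-0.35  0.07 -0.39] xang 166.72 R22 [ 4.1e-03 -9.0e-04 -1.0e+00]
the job is handed in; nothing more can be done
None
```

The collar from the cork pad is on the lowest step of the mandrel, and the tally tab stands at the three-line mark. I handed the job in at 17.7 s; it reports no verdict.

- **Bore:** In the wrist picture the bore measured about 34 mm. The collar passed the top and middle steps with only the rider's drag.
- **Stop:** The stop was at the third step's height, within about 1 mm. The force rose at roughly 5 N/mm, and I eased off and released at about 7.5 N on the wrist, which includes the rider's drag.
- **Tab:** I gripped the fin and slid the tab about 63 mm.

Last checks:
- **Collar:** It sits level, with its height and centring consistent with the third step in the scene picture. That overlay was shifted by about a pixel, in the same way for the collar and the housing.
- **Tab position:** It is within about 1 mm of the three-line mark.
- **Surroundings:** The tray collars look unmoved in the top view, and so do the bystanders it shows. The gripper was clear and touching nothing.

No check failed. The first move call was refused by input validation, so nothing moved; I resent it with every field filled in and it worked.

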